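# Build the warming stack on the laboratory hotplate

## Robot

A 6-joint arm with a two-finger parallel gripper is mounted at the origin on the work surface. World frame = base frame: x ahead of the robot, y to its left, z up, the work surface at z = 0. Lengths are in m, angles in rad, forces in N, time in s.
With the tool pointing down it reaches from about 0.375 to 0.825 m from the base axis. Payload 5.5 kg.
Tool frame: the origin (TCP) lies midway between the tips of the shut fingers; the grasp point (between the pads) lies 19 mm behind it; z points along the fingers, y is the direction in which the jaws open and shut (so a half turn about z gives the same grasp; the last joint's range is limited). The gripper opens to 85 mm and grips with 20 to 120 N. Pads are 22 mm wide; open, the fingers measure 114 mm over their backs; the gripper's body (76 mm by 85 mm) begins 54 mm behind the grasp point. The pads swing forward as they close: fully open they stand 13 mm farther back than shut.
Start: joints at [-1.246, 0.314, -0.047, 1.21, 0, 1.571], TCP at [0.191, -0.569, 0.231] pointing down, gripper open.
Joint ranges: [-2.67, 2.67], [-0.69, 1.73], [-1.03, 1.25], [-2.08, 2.16], [-1.42, 1.45], [-3.14, 3.14]. Speed limits (rad/s): [2.39, 2.39, 3.01, 3.14, 3.14, 3.14].

## Interface

Orientations are given as a unit quaternion [x, y, z, w].
In Python, from station import robot, eyes gives the robot as it stands.
- The arm moves only by the shell command python3 -m pendant 'ROWS' [FORCE]. ROWS is JSON, a list that holds one entry, the list of rows, each a list of 5 numbers: the gripper's target within -1 to 1 (fully open at 1, half-way at 0, shut at -1), then the shift along the tool's x, y, z as a fraction of full scale, then the turn about the tool's z as a fraction of full scale. A call has exactly 5 rows; each row shifts and turns the commanded pose from where the row before left it, along the tool's axes as they then stand; what a row does not reach is not made up. Full scale, the value 1, is 0.04 m for a shift and 6 degrees for a turn. A row lasts 1/10 s, in which the tool goes at most 50 mm and 8.59 degrees, less where a joint would pass 70% of its speed; a pose out of reach is approached as far as the arm can. A call with a number of a shift or a turn outside -1 to 1 is refused whole. A call with a gripper value outside its range is refused whole. The fingers move at their own pace and stop on an object; FORCE is the grip in N (left out, the last holds). Time passes only in rows, so rows that do not move let the fingers close, or fill a call up. It gives the time, the measured TCP pose, the force and the opening at its end, in the units of the state.
- robot.sense(): the state, without advancing time (a new reading comes with each control period).
- eyes.get_image(name): name is "scene" or "top"; returns a dict with "img" (384x512x3 uint8, red, green, blue), "z_map" (384x512 float32, m along the optical axis (not along the pixel's ray), 0 where there is no reading), "fovy" (degrees; the focal length in pixels is half the picture's height over the tangent of half this angle, whatever the lens; pixels are square), "cx", "cy" (the principal point, pixels), "R" (3x3) and "t" (3): a world point X has camera coordinates R X + t. Camera axes: x right, y down, z forward; pixel columns grow to the right and rows downward; lengths in m; the calibration is good to about 2 mm. A picture is of the moment at which its call begins.
- robot.sign_off(): hands the job in, once; it reports no verdict.
The state is a dict: "t": time; "joint_pos": joint angles; "joint_velocities": joint speeds; "tau": joint torques, N m; "eef_pos": TCP position; "orientation": TCP orientation; "contact_force": force on the tool from outside, world axes, zero at the start; "wrist_torque": the same for the moment, N m; "grip_width": finger opening in m.
Only numpy, scipy, OpenCV 4.12 (cv2) and the standard library are available. Lean on these libraries where they do the work, as an engineer would, in place of code of your own. Each camera call takes 0.05 s, during which the arm holds its last target.

## Task

Build the warming stack on the hotplate, one piece at a time from the bottom up: set the aluminium block in the middle of the hotplate, stand the slim amber jar in the block's bore, lower the steel ring over the jar until it lies flat on the block, and last put the black lid on the jar. Leave the wide jar, the small white bottle, the timer and the petri dish where they are.

Things in the scene. Friction and masses are not known exactly. Their poses are not given: they have to be found in the camera images.
- plate_top (a point): Centre of the top face of the hotplate, a fixed box with white sides 150 x 150 mm in plan, 60 mm high, with a grey square top of 130 x 130 mm carrying a thin white circle of 80 mm diameter around this point. z up; x and y along its sides. Two black knobs and a small blue display on its -x side, not used.
- block_center (a point): Centre (half-way up, 17 mm above its underside) of the heating block: bare aluminium, round, 60 mm diameter, 34 mm high, with a round blind bore in its top of 40 mm diameter and 22 mm depth (floor of the bore 12 mm above the underside). z up, bore upward. Loose, standing on the table. About 190 g.
- jar_center (a point): Centre (half-way up, 30 mm above its underside) of the slim jar: amber glass, plain round open-topped cylinder, 32 mm outer diameter, 60 mm high, wall 2 mm. z up, mouth upward. Loose, standing on the table. In the block's bore it stands 38 mm proud of the block. About 60 g.
- ring_center (a point): Centre (half-way up, 10 mm above its underside, in the empty middle) of the weight ring: dark steel, 64 mm outer and 46 mm inner diameter, 20 mm high. z up. Loose, lying flat on the table; both faces are alike. About 240 g.
- lid_center (a point): Centre (half-way up, 17.5 mm above its lower edge) of the lid: black plastic, 44 mm diameter, 35 mm high in all. Below, a skirt 10 mm deep with an inner diameter of 40 mm, that goes round the jar's rim; then a 3 mm disc, whose underside (10 mm above the lower edge) comes to rest on the rim; on top an upright round knob, 16 mm diameter and 22 mm tall, to grip. z up. Loose, standing on its skirt on the table. About 40 g.
- wide_jar_center (a point): Centre (half-way up) of the wide jar, not used: amber glass like the slim one and as high (60 mm) but 56 mm in diameter. Loose; leave it where it stands.
- bottle_center (a point): Centre (half-way up) of a small white plastic sample bottle with cap, 36 mm diameter, 50 mm high. Loose; leave it where it stands.
- timer_center (a point): Centre of a flat grey bench timer with black display, 50 x 60 x 16 mm. Loose; leave it where it lies.
- dish_center (a point): Centre of a closed petri dish, white base and clear cover, 55 mm diameter, 14 mm high. Loose; leave it where it lies.
There are look-alikes about, which are no part of the job. Leave any turquoise or yellow look-alike of the part that bears ring_center alone.

How it is judged:
On the way, in this order (a step that is already met when the one before it is completed fails the run):
1. the aluminium block stands in the middle of the hotplate, let go (horizontal distance between block_center and plate_top below 0.012 m and z of block_center in the frame of plate_top between 0.014 and 0.02 m and angle between block_center's own z axis and vertical below 0.08 rad and contact force between the fingers and block below 0.1 N), for 0.2 s.
2. the slim jar stands in the block's bore, let go (horizontal distance between block_center and plate_top below 0.012 m and z of block_center in the frame of plate_top between 0.014 and 0.02 m and angle between each of block_center, jar_center's own z axis and vertical below 0.08 rad and horizontal distance between jar_center and block_center below 0.008 m and z of jar_center in the frame of block_center between 0.022 and 0.029 m and contact force between the fingers and jar below 0.1 N), for 0.2 s.
3. the ring lies over the jar, flat on the block, let go (horizontal distance between block_center and plate_top below 0.012 m and z of block_center in the frame of plate_top between 0.014 and 0.02 m and angle between each of block_center, jar_center, ring_center's own z axis and vertical below 0.08 rad and horizontal distance between jar_center and block_center below 0.008 m and z of jar_center in the frame of block_center between 0.022 and 0.029 m and horizontal distance between ring_center and block_center below 0.013 m and z of ring_center in the frame of block_center between 0.024 and 0.03 m and contact force between the fingers and ring below 0.1 N), for 0.2 s.
4. the lid sits on the jar, let go (horizontal distance between block_center and plate_top below 0.012 m and z of block_center in the frame of plate_top between 0.014 and 0.02 m and angle between each of block_center, jar_center, ring_center, lid_center's own z axis and vertical below 0.08 rad and horizontal distance between jar_center and block_center below 0.008 m and z of jar_center in the frame of block_center between 0.022 and 0.029 m and horizontal distance between ring_center and block_center below 0.013 m and z of ring_center in the frame of block_center between 0.024 and 0.03 m and horizontal distance between lid_center and jar_center below 0.008 m and z of lid_center in the frame of jar_center between 0.034 and 0.041 m and contact force between the fingers and lid below 0.1 N), for 0.2 s.
At the end, for the whole second after the job is handed in: Upright (0.08 rad), at rest, let go, each fully seated (3 to 4 mm in height): block on the plate within 12 mm of its middle; slim jar in the block's bore (8 mm off axis at most); ring round the jar, flat on the block (13 mm); lid on the jar's rim (8 mm) (all of step 4 and contact force between the fingers and block below 0.1 N and linear speed of each of block, jar, ring, lid below 0.02 m/s and angular speed of each of block, jar, ring, lid below 0.2 rad/s and contact force between the fingers and jar below 0.1 N and contact force between the fingers and ring below 0.1 N); the robot touches nothing.
It fails at once if the wide jar, bottle, timer or petri dish is shifted by more than 25 mm (distance of any of wide_jar_center, bottle_center, timer_center, dish_center from where it was at the start of the episode above 0.025 m).
It also fails if it takes over 128 s, if anything falls off the work surface, if the arm or the gripper's body presses on something with over 40 N, if the wrist force passes 120 N, or if a joint passes its speed limit or range.

## Working session

There is one attempt and no reset: what is moved stays moved. The work goes in short steps, Python scripts to look and compute and a shell command to move; the robot and the scene stay as the last step left them, time stands still between calls to the robot, and variables do not carry over. Pictures are saved under pics/ and viewed, and the job is handed in when it is done.

```bash
ls; mkdir -p pics; python3 - <<'E'
from station import robot, eyes
import cv2, numpy as np
print(robot.sense())
for n in ("scene","top"):
    d=eyes.get_image(n); np.savez(f"pics/{n}0.npz",**{k:d[k] for k in d})
    cv2.imwrite(f"pics/{n}0.png",cv2.resize(d["img"][:,:,::-1],(800,600),interpolation=cv2.INTER_CUBIC))
    print(n,d["fovy"],d["cx"],d["cy"],d["R"],d["t"])
E
```

```text
pics
{'t': 0.0, 'joint_pos': array([-1.24600940e+00,  3.14254601e-01, -4.80639593e-02,  1.21019797e+00,
        7.22455961e-06,  1.57079285e+00]), 'joint_velocities': array([-0.00068783, -0.00021374,  0.00085554,  0.00173045, -0.00080999,
        0.00083946]), 'tau': array([-2.06581150e-03, -5.39587784e+01,  3.39750552e+01,  1.92230777e-02,
       -1.35241489e-04, -7.67775305e-06]), 'eef_pos': array([ 0.19128391, -0.56808855,  0.23042406]), 'orientation': array([ 9.86842487e-01,  1.61682297e-01, -1.35495903e-04, -8.49371795e-04]), 'contact_force': array([-0.35773832, -0.70933431,  0.30037837]), 'wrist_torque': array([-0.02446282,  0.02589229,  0.00940248]), 'grip_width': 0.08530964000053834}
scene 44.641444915482346 267.40209133425486 193.169091415812 [[-0.77112157  0.6366798   0.00321956]
 [ 0.51458779  0.62621035 -0.58571324]
 [-0.37492791 -0.44999937 -0.81051196]] [ 0.46195165 -0.28826429  1.51716113]
top 48.74897567079949 250.29150064051592 186.08476086805405 [[-0.00770587 -0.99994719  0.00680039]
 [-0.9969044   0.00714994 -0.07829743]
 [ 0.07824468 -0.00738269 -0.99690685]] [-0.01255732  0.60232885  1.11741269]
```

View pics/scene0.png

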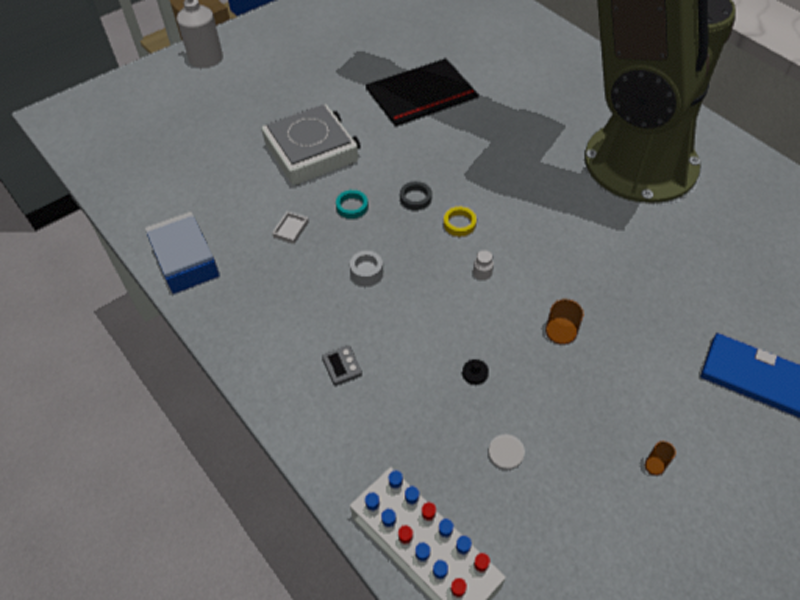

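View pics/top0.png

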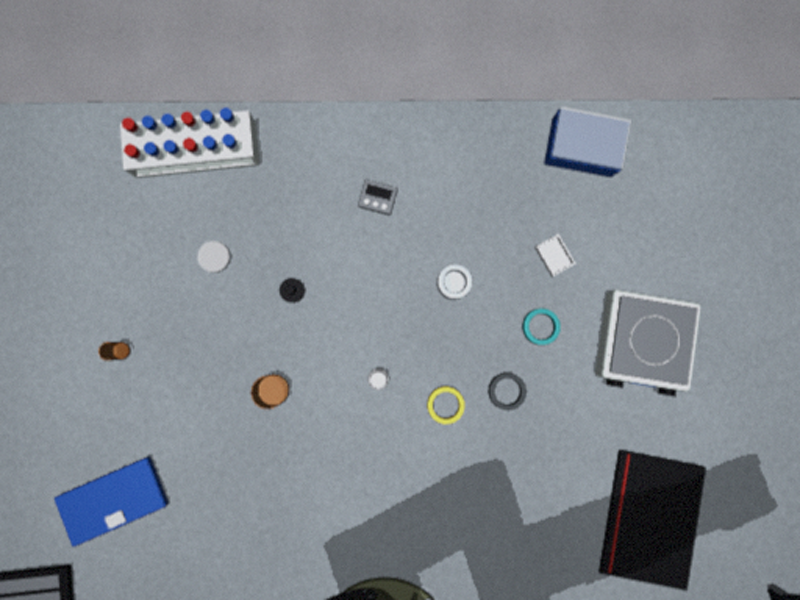

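The top picture (800x600) shows:
- aluminium block (454,281), slim jar (115,350) and wide jar (270,390)
- lid (292,290), bottle (378,378), dish (213,256) and timer (378,196)
- hotplate (654,340)
- three rings: dark (507,390), turquoise (542,327) and yellow (446,405). The dark grey one is the steel ring.

Next I'll measure all of these and enlarge a crop of the candidates.

```bash
cat > h.py <<'E'
import numpy as np, cv2
from scipy.optimize import least_squares
def load(n):
    return dict(np.load(n))
def cloud(d):
    z=d["z_map"]; H,W=z.shape; f=H/2/np.tan(np.radians(float(d["fovy"]))/2)
    u,v=np.meshgrid(np.arange(W),np.arange(H))
    P=np.stack([(u-d["cx"])/f*z,(v-d["cy"])/f*z,z],-1)
    X=(P-d["t"])@d["R"]
    X[z==0]=np.nan
    return X
def proj(d,X):
    f=d["z_map"].shape[0]/2/np.tan(np.radians(float(d["fovy"]))/2)
    c=d["R"]@np.asarray(X)+d["t"]
    return c[0]/c[2]*f+d["cx"],c[1]/c[2]*f+d["cy"]
def backproj(d,u,v,h):
    f=d["z_map"].shape[0]/2/np.tan(np.radians(float(d["fovy"]))/2)
    r=d["R"].T@np.array([(u-d["cx"])/f,(v-d["cy"])/f,1]); o=-d["R"].T@d["t"]
    return o+r*(h-o[2])/r[2]
E
python3 - <<'E'
from h import *
for cam in("top","scene"):
    d=load(f"pics/{cam}0.npz"); X=cloud(d)
    pts=dict(top=dict(block=(454,281),jar=(122,350),wide=(273,390),lid=(292,290),bottle=(378,378),dish=(213,256),timer=(378,196),plate=(654,340),ring=(507,390),turq=(542,327),yel=(446,405)),
     scene=dict(block=(366,266),jar=(660,457),wide=(566,318),lid=(475,371),bottle=(484,262),dish=(506,451),timer=(343,364),plate=(308,132),ring=(416,195),turq=(352,203),yel=(460,220)))[cam]
    # table level check
    print(cam,"median z",np.nanmedian(X[100:300,100:400,2]))
    # table removal & connected comps
    m=(np.nan_to_num(X[...,2])>0.006).astype(np.uint8)
    n,l,s,c=cv2.connectedComponentsWithStats(m)
    for k,(a,b) in pts.items():
        a/=1.5625;b/=1.5625
        w=l[int(b)-8:int(b)+9,int(a)-8:int(a)+9]; w=w[w>0]
        if len(w)==0: print(k,"none");continue
        i=np.bincount(w).argmax(); p=X[l==i]; zt=np.percentile(p[:,2],97)
        t=p[p[:,2]>zt-0.005]
        lo,hi=np.percentile(t[:,:2],[1,99],axis=0)
        (cx,cy),r=cv2.minEnclosingCircle(t[:,:2].astype(np.float32))
        print(k,"n",len(p),"ztop %.3f"%zt,"mid",((lo+hi)/2).round(4),"ext",(hi-lo).round(4),"circ",round(cx,4),round(cy,4),round(r,4))
d=load("pics/top0.npz")["img"][:,:,::-1]
a=cv2.resize(d[165:285,255:375],(600,600),interpolation=cv2.INTER_CUBIC); cv2.imwrite("pics/crop_rings.png",a)
b=cv2.resize(d[150:270,50:210],(800,600),interpolation=cv2.INTER_CUBIC); cv2.imwrite("pics/crop_jars.png",b)
E
```

```text
top median z -0.00035591235004578
block n 403 ztop 0.037 mid [ 0.617  -0.1259] ext [0.0537 0.054 ] circ 0.6168 -0.126 0.0296
jar n 203 ztop 0.062 mid [0.5033 0.4525] ext [0.0284 0.0307] circ 0.502 0.4531 0.0163
wide n 215 ztop 0.061 mid [0.4332 0.1885] ext [0.0514 0.0521] circ 0.4334 0.1886 0.0278
lid n 207 ztop 0.035 mid [0.6047 0.1557] ext [0.013  0.0138] circ 0.6049 0.156 0.0075
bottle n 145 ztop 0.053 mid [0.4518 0.0072] ext [0.0259 0.0235] circ 0.4516 0.0065 0.0136
dish n 324 ztop 0.018 mid [0.6641 0.291 ] ext [0.0521 0.0498] circ 0.6645 0.2924 0.0274
timer n 402 ztop 0.019 mid [0.7678 0.0057] ext [0.0512 0.0577] circ 0.7673 0.0049 0.0355
plate n 3569 ztop 0.063 mid [ 0.5136 -0.4527] ext [0.1349 0.1339] circ 0.5133 -0.4532 0.0903
ring n 251 ztop 0.023 mid [ 0.4284 -0.2154] ext [0.0609 0.0593] circ 0.4279 -0.2151 0.0317
turq n 247 ztop 0.023 mid [ 0.5388 -0.2771] ext [0.0592 0.0596] circ 0.5387 -0.2756 0.0316
yel n 234 ztop 0.023 mid [ 0.4051 -0.1083] ext [0.0598 0.0589] circ 0.4059 -0.1089 0.0315
scene median z 0.0013301477187594262
block n 398 ztop 0.038 mid [ 0.6181 -0.1252] e
[... 233 characters left out ...]
0.037 mid [0.6064 0.1573] ext [0.0148 0.0118] circ 0.6061 0.1587 0.0083
bottle n 194 ztop 0.054 mid [0.4533 0.0076] ext [0.0254 0.0241] circ 0.4537 0.0089 0.014
dish n 412 ztop 0.019 mid [0.6655 0.2935] ext [0.0516 0.0515] circ 0.666 0.2926 0.0284
timer n 418 ztop 0.021 mid [0.7692 0.0075] ext [0.0533 0.0615] circ 0.7694 0.0071 0.0362
plate n 2068 ztop 0.065 mid [ 0.5153 -0.4528] ext [0.135  0.1341] circ 0.5138 -0.4509 0.0889
ring n 231 ztop 0.024 mid [ 0.4302 -0.2124] ext [0.0607 0.0591] circ 0.4283 -0.214 0.0332
turq n 235 ztop 0.025 mid [ 0.5414 -0.2752] ext [0.0591 0.0606] circ 0.5411 -0.2754 0.0324
yel n 244 ztop 0.025 mid [ 0.4073 -0.1072] ext [0.0618 0.0569] circ 0.4068 -0.1057 0.0329
```

View pics/crop_rings.png

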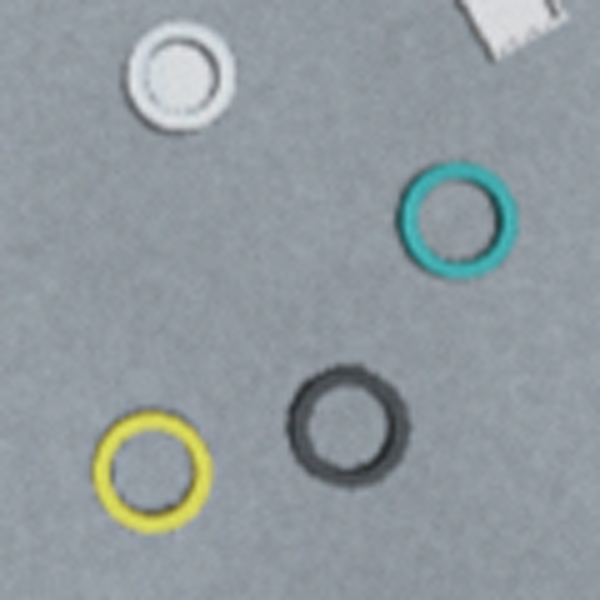

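View pics/crop_jars.png

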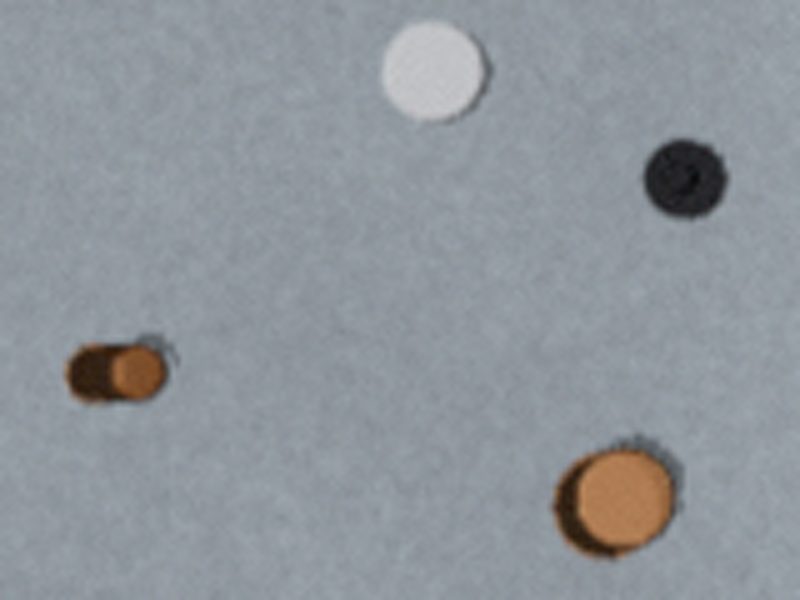

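The crops confirm the parts. The ring crop has the dark grey steel ring at (348,426), and turquoise (458,220) and yellow (153,472) as look-alikes to leave alone. In the jar crop, the narrow jar at (115,372) is the slim one, since it measures 30 mm across. The one at (615,500) measures about 55 mm, so it's the wide jar. The lid is at (686,178).

First I'll turn the tool to yaw 0.

```bash
cat > need.py <<'E'
import sys,numpy as np
from scipy.spatial.transform import Rotation as R
from station import robot
s=robot.sense(); r=R.from_quat(s["orientation"])
x=r.apply([1,0,0]); yaw=np.degrees(np.arctan2(x[1],x[0]))
print("t %.1f"%s["t"],"tcp",s["eef_pos"].round(4),"yaw %.2f"%yaw,"tilt %.2f"%np.degrees(np.arccos(-r.apply([0,0,1])[2])),"w %.4f"%s["grip_width"],"F",s["contact_force"].round(1))
if len(sys.argv)>3:
    d=np.array([float(a) for a in sys.argv[1:4]])-s["eef_pos"]
    print("need rows xyz",(r.inv().apply(d)/0.04).round(3),"turn",round(yaw/6,3))
E
python3 -m pendant '[[[1,0,0,0,1],[1,0,0,0,1],[1,0,0,0,1],[1,0,0,0,0.1],[1,0,0,0,0]]]' 40; python3 need.py 0.6175 -0.1255 0.15
```

```text
t: 0.6
eef_pos: [0.1914, -0.5684, 0.231]
orientation: [1.0, 0.001, -0.0, -0.0]
contact_force: [-0.2, 0.3, -0.9]
grip_width: 0.0857
t 0.6 tcp [ 0.1914 -0.5684  0.231 ] yaw 0.13 tilt 0.04 w 0.0857 F [-0.2  0.3 -0.9]
need rows xyz [ 10.678 -11.048   2.03 ] turn 0.021
```

```bash
python3 -m pendant '[[[1,0.82,-0.85,0,0],[1,0.82,-0.85,0,0],[1,0.82,-0.85,0,0],[1,0.82,-0.85,0,0],[1,0.82,-0.85,0,0]]]' |head -2; python3 -m pendant '[[[1,0.82,-0.85,0,0],[1,0.82,-0.85,0,0],[1,0.82,-0.85,0,0],[1,0.82,-0.85,0,0],[1,0.82,-0.85,0,0]]]'|head -2;  python3 -m pendant '[[[1,0.82,-0.85,0,0],[1,0.82,-0.85,0,0],[1,0.82,-0.85,0.5,0],[1,0,0,0.7,0],[1,0,0,0.8,0]]]' |head -2; python3 -m pendant '[[[1,0,0,0,0],[1,0,0,0,0],[1,0,0,0,0],[1,0,0,0,0],[1,0,0,0,0]]]' |head -1; python3 need.py 0.6175 -0.1255 0.015
python3 - <<'E'
from station import robot, eyes
import cv2, numpy as np
for n in ("scene","top"):
    d=eyes.get_image(n); np.savez(f"pics/{n}1.npz",**d)
a=cv2.resize(np.load("pics/scene1.npz")["img"][90:270,140:380,::-1],(800,600)); cv2.imwrite("pics/s1.png",a)
E
```

```text
t: 1.1
eef_pos: [0.3564, -0.3972, 0.2314]
t: 1.6
eef_pos: [0.5205, -0.2269, 0.2314]
t: 2.1
eef_pos: [0.6186, -0.1259, 0.1513]
t: 2.6
t 2.6 tcp [ 0.6178 -0.1279  0.1534] yaw -0.01 tilt 0.14 w 0.0854 F [-0.3 -0.9 -0.1]
need rows xyz [-0.016 -0.062  3.461] turn -0.002
```

View pics/s1.png

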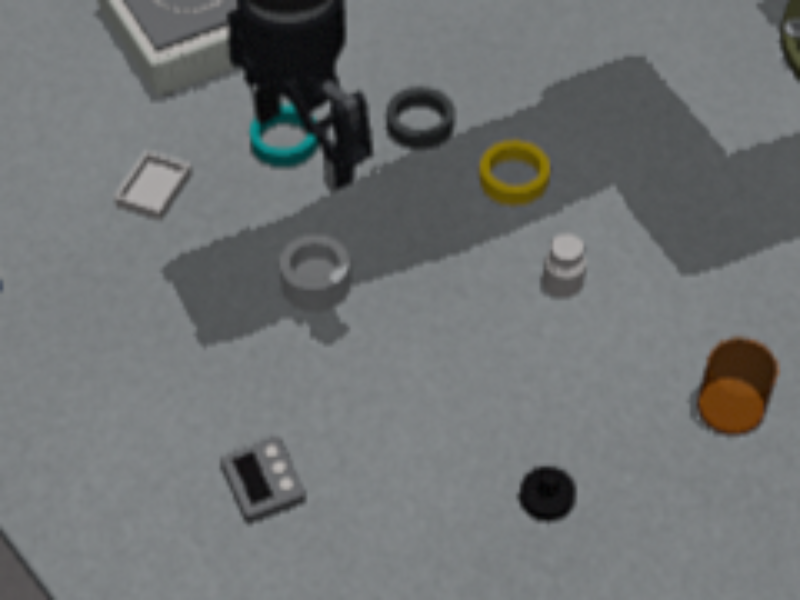

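The crop shows the open gripper over the block, which is at (315,270), with one fingertip at (343,180). I'll check how the camera and robot frames line up by projecting the fingertips.

```bash
python3 - <<'E'
from h import *
t=np.array([0.6178,-0.1279,0.1534])
for n,box in(("scene",(110,190,200,280)),("top",(130,220,240,340))):
    d=load(f"pics/{n}1.npz"); im=d["img"][:,:,::-1].copy()
    X=cloud(d)
    m=(np.nan_to_num(X[...,2])>0.155)&(np.nan_to_num(X[...,2])<0.2)&(abs(X[...,0]-.617)<.03)&(abs(X[...,1]+.127)<.08)
    p=X[m]; print(n,len(p),"min",p.min(0).round(4),"max",p.max(0).round(4))
    im=cv2.resize(im[box[0]:box[1],box[2]:box[3]],None,fx=6,fy=6)
    for y in(-.057,-.0425,0.0425,.057):
        u,v=proj(d,t+[0,y,0.013]); cv2.circle(im,(int((u-box[2]+.5)*6),int((v-box[0]+.5)*6)),3,(0,0,255),-1)
    cv2.imwrite(f"pics/tip_{n}.png",im)
E
cd pics; python3 -c "
import cv2,numpy as np
a=cv2.imread('tip_scene.png');b=cv2.imread('tip_top.png')
print(a.shape,b.shape)
h=max(a.shape[0],b.shape[0]);f=lambda i:cv2.copyMakeBorder(i,0,h-i.shape[0],0,0,0)
c=np.hstack([f(a),f(b)]);cv2.imwrite('tips.png',cv2.resize(c,(800,int(800*c.shape[0]/c.shape[1]))))"
```

```text
scene 129 min [ 0.6057 -0.1803  0.1639] max [ 0.6294 -0.0694  0.1999]
top 2 min [ 0.6057 -0.085   0.182 ] max [ 0.6058 -0.0825  0.1834]
(480, 480, 3) (540, 600, 3)
```

View pics/tips.png

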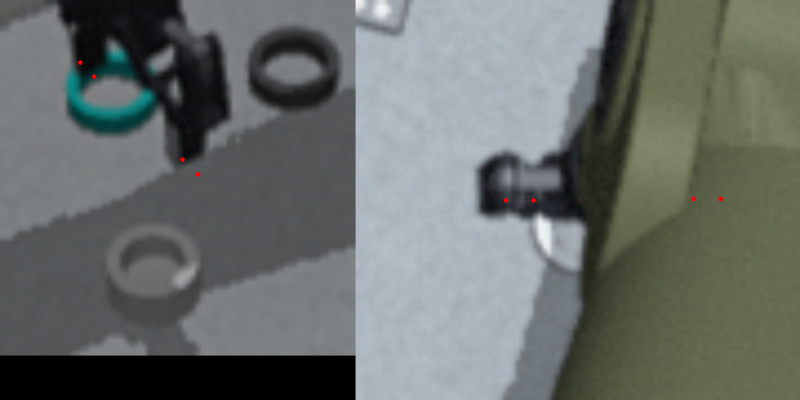

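The fingertips match the projected points to about 2 mm in both cameras, so I'll go down and grip the block.

```bash
python3 -m pendant '[[[1,0,-0.06,0.8,0],[1,0,0,0.8,0],[1,0,0,0.8,0],[1,0,0,0.7,0],[1,0,0,0.5,0]]]' ; python3 -m pendant '[[[1,0,0,0,0],[-1,0,0,0,0],[-1,0,0,0,0],[-1,0,0,0,0],[-1,0,0,0,0]]]' 40; python3 -m pendant '[[[-1,0,0,0,0],[-1,0,0,0,0],[-1,0,0,0,0],[-1,0,0,0,0],[-1,0,0,0,0]]]'; python3 need.py 0.6175 -0.1255 0.18
```

```text
t: 3.2
eef_pos: [0.616, -0.1249, 0.006]
orientation: [1.0, 0.0, -0.001, -0.0]
contact_force: [0.2, -0.3, 0.1]
grip_width: 0.0851
t: 3.7
eef_pos: [0.6186, -0.1254, 0.0099]
orientation: [1.0, 0.0, 0.002, 0.0]
contact_force: [-0.8, 0.9, 6.2]
grip_width: 0.0576
t: 4.2
eef_pos: [0.6186, -0.1254, 0.0099]
orientation: [1.0, 0.0, 0.002, 0.0]
contact_force: [-0.2, -0.2, 7.4]
grip_width: 0.0576
t 4.2 tcp [ 0.6186 -0.1254  0.0099] yaw 0.01 tilt 0.20 w 0.0576 F [-0.2 -0.2  7.4]
need rows xyz [-0.013  0.006 -4.253] turn 0.002
```

```bash
python3 -m pendant '[[[-1,0,0,-0.3,0],[-1,0,0,-0.9,0],[-1,0,0,-1,0],[-1,0,0,-1,0],[-1,0,0,-1,0]]]'; python3 -m pendant '[[[-1,0,0,0,0],[-1,0,0,0,0],[-1,0,0,0,0],[-1,0,0,0,0],[-1,0,0,0,0]]]'; python3 need.py 0.514 -0.4528 0.18
python3 - <<'E'
from station import robot, eyes
import cv2, numpy as np
for n in ("scene","top"):
    d=eyes.get_image(n); np.savez(f"pics/{n}2.npz",**d)
a=cv2.resize(np.load("pics/scene2.npz")["img"][90:270,140:380,::-1],(800,600)); cv2.imwrite("pics/s2.png",a)
E
```

```text
t: 4.7
eef_pos: [0.6165, -0.1249, 0.1782]
orientation: [1.0, 0.0, 0.0, -0.0]
contact_force: [0.6, 1.0, -1.5]
grip_width: 0.0578
t: 5.2
eef_pos: [0.616, -0.1248, 0.1742]
orientation: [1.0, 0.0, -0.001, -0.0]
contact_force: [-0.8, 0.2, -1.6]
grip_width: 0.0579
t 5.2 tcp [ 0.616  -0.1248  0.1742] yaw 0.01 tilt 0.16 w 0.0579 F [-0.8  0.2 -1.6]
need rows xyz [-2.551  8.199 -0.142] turn 0.001
```

View pics/s2.png

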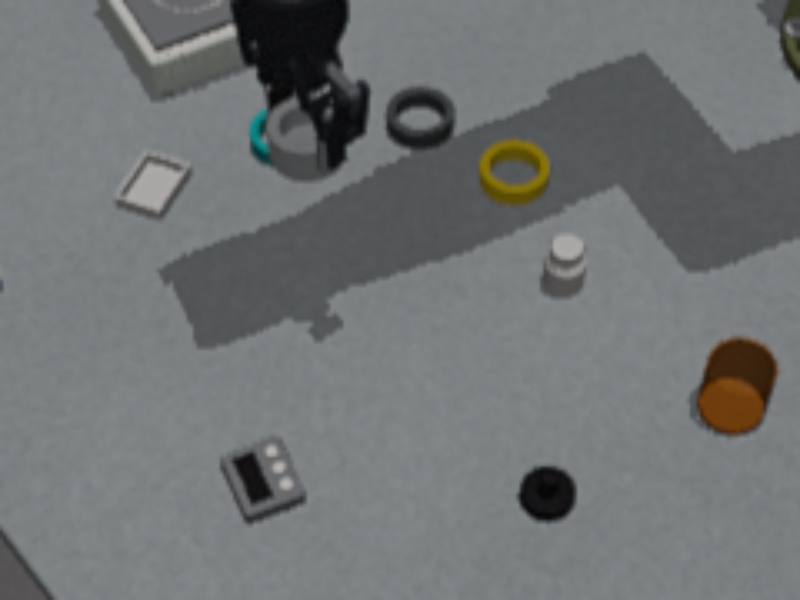

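The block is held between the fingers at (305,140) in the crop. Next I'll carry it to the plate.

```bash
python3 -m pendant '[[[-1,-0.15,0.45,0,0],[-1,-0.28,0.9,0,0],[-1,-0.28,0.9,0,0],[-1,-0.28,0.9,0,0],[-1,-0.28,0.9,0,0]]]'|head -2; python3 -m pendant '[[[-1,-0.28,0.9,0,0],[-1,-0.28,0.9,0,0],[-1,-0.28,0.9,0,0],[-1,-0.28,0.9,0,0],[-1,-0.16,0.5,0,0]]]'|head -2;python3 -m pendant '[[[-1,0,0,0.5,0],[-1,0,0,0.7,0],[-1,0,0,0.7,0],[-1,0,0,0,0],[-1,0,0,0,0]]]'; python3 need.py 0.515 -0.4528 0.072
python3 - <<'E'
from station import robot, eyes
import cv2, numpy as np
for n in ("scene","top"):
    d=eyes.get_image(n); np.savez(f"pics/{n}3.npz",**d)
a=cv2.resize(np.load("pics/scene3.npz")["img"][40:160,120:280,::-1],(800,600)); cv2.imwrite("pics/s3.png",a)
E
```

```text
t: 5.8
eef_pos: [0.5655, -0.2882, 0.1754]
t: 6.3
eef_pos: [0.5137, -0.4537, 0.1752]
t: 6.8
eef_pos: [0.5148, -0.4503, 0.0996]
orientation: [1.0, 0.0, -0.001, -0.001]
contact_force: [-0.6, 0.1, -1.3]
grip_width: 0.0571
t 6.8 tcp [ 0.5148 -0.4503  0.0996] yaw 0.03 tilt 0.10 w 0.0571 F [-0.6  0.1 -1.3]
need rows xyz [0.006 0.062 0.689] turn 0.005
```

View pics/s3.png

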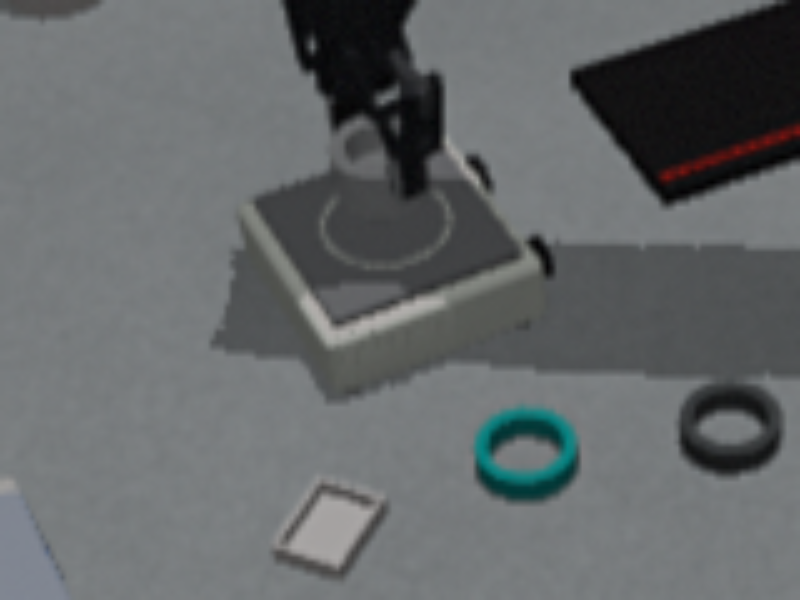

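The block hangs about 30 mm above the plate's circle, which is centred at (386,225) in the crop. I'll lower it until it touches.

```bash
python3 -m pendant '[[[-1,0,0.06,0.3,0],[-1,0,0,0.2,0],[-1,0,0,0.1,0],[-1,0,0,0,0],[-1,0,0,0,0]]]'; python3 -m pendant '[[[-1,0,0,0.03,0],[-1,0,0,0.03,0],[-1,0,0,0.03,0],[-1,0,0,0,0],[-1,0,0,0,0]]]'; python3 need.py 0.515 -0.4528 0.070
```

```text
t: 7.4
eef_pos: [0.5149, -0.4534, 0.0757]
orientation: [1.0, 0.0, -0.0, -0.0]
contact_force: [1.1, -0.6, -2.4]
grip_width: 0.0577
t: 7.9
eef_pos: [0.515, -0.4534, 0.0722]
orientation: [1.0, 0.0, -0.0, -0.0]
contact_force: [0.4, -0.2, -1.0]
grip_width: 0.0578
t 7.9 tcp [ 0.515  -0.4534  0.0722] yaw 0.01 tilt 0.00 w 0.0578 F [ 0.4 -0.2 -1. ]
need rows xyz [-0.    -0.016  0.055] turn 0.002
```

```bash
python3 -m pendant '[[[-1,0,0,0.03,0],[-1,0,0,0.03,0],[-1,0,0,0.02,0],[-1,0,0,0,0],[-1,0,0,0,0]]]'; python3 need.py 0.515 -0.4528 0.070
```

```text
t: 8.4
eef_pos: [0.515, -0.4535, 0.0699]
orientation: [1.0, 0.0, 0.0, 0.0]
contact_force: [-2.4, 0.9, 5.3]
grip_width: 0.0578
t 8.4 tcp [ 0.515  -0.4535  0.0699] yaw 0.01 tilt 0.03 w 0.0578 F [-2.4  0.9  5.3]
need rows xyz [-0.001 -0.017 -0.003] turn 0.002
```

The contact force is now upward, so the block is on the plate. I'll release it, go up and check.

```bash
python3 -m pendant '[[[1,0,0,0,0],[1,0,0,0,0],[1,0,0,0,0],[1,0,0,0,0],[1,0,0,0,0]]]'; python3 -m pendant '[[[1,0,0,-0.3,0],[1,0,0,-0.8,0],[1,0,0,-1,0],[1,0,0,-1,0],[1,0,-1,0,0]]]'|head -2; python3 -m pendant '[[[1,0,-1,0,0],[1,0,-1,0,0],[1,0,-1,0,0],[1,0,-1,0,0],[1,0,-1,0,0]]]'|head -2; python3 -m pendant '[[[1,0,-1,0,0],[1,0,-1,0,0],[1,0,-1,0,0],[1,0,-1,0,0],[1,0,-1,0,0]]]'|head -2
python3 need.py 0.5033 0.453 0.18
cat > snap.py <<'E'
import sys
from station import robot, eyes
import cv2, numpy as np
i=sys.argv[1]
for n in ("scene","top"):
    d=eyes.get_image(n); np.savez(f"pics/{n}{i}.npz",**d)
x,y=int(sys.argv[2]),int(sys.argv[3]); x2,y2=int(sys.argv[4]),int(sys.argv[5])
a=cv2.resize(np.load(f"pics/scene{i}.npz")["img"][y:y+90,x:x+90,::-1],(400,400),interpolation=cv2.INTER_CUBIC)
b=cv2.resize(np.load(f"pics/top{i}.npz")["img"][y2:y2+90,x2:x2+90,::-1],(400,400),interpolation=cv2.INTER_CUBIC)
cv2.imwrite(f"pics/s{i}.png",np.hstack([a,b]))
E
python3 snap.py 4 150 40 373 173
```

```text
t: 8.9
eef_pos: [0.515, -0.4534, 0.0689]
orientation: [1.0, 0.0, -0.0, -0.0]
contact_force: [0.4, 0.2, -0.4]
grip_width: 0.0857
t: 9.4
eef_pos: [0.5184, -0.4194, 0.2011]
t: 9.9
eef_pos: [0.515, -0.212, 0.1942]
t: 10.4
eef_pos: [0.5151, -0.0119, 0.1942]
t 10.4 tcp [ 0.5151 -0.0119  0.1942] yaw 0.00 tilt 0.09 w 0.0854 F [ 0.6 -0.9 -0.1]
need rows xyz [ -0.295 -11.622   0.354] turn 0.0
```

View pics/s4.png

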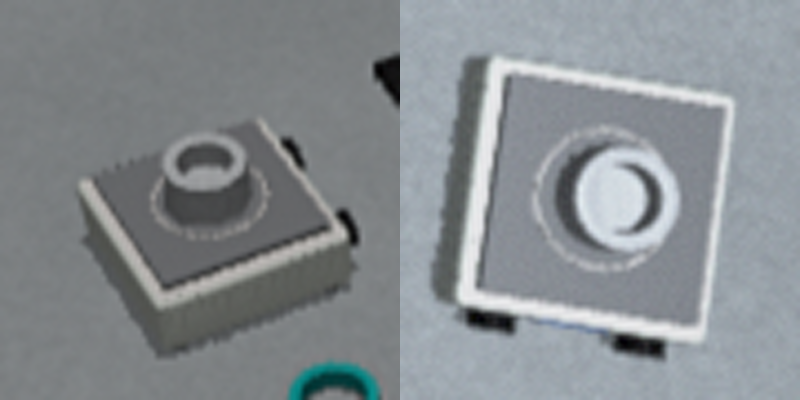

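The block stands inside the plate's circle, with its top at (205,160) on the left and (630,200) on the right. Its offset still needs measuring.

```bash
cat > fit.py <<'E'
import sys
from h import *
# usage fit.py idx x y zlo zhi rad : points in z-band near (x,y)
i,x,y,zl,zh,r=sys.argv[1],*map(float,sys.argv[2:7])
for n in("top","scene"):
    d=load(f"pics/{n}{i}.npz");X=cloud(d)
    m=(X[...,2]>zl)&(X[...,2]<zh)&(np.hypot(X[...,0]-x,X[...,1]-y)<r); p=X[m]
    if len(p)<8: print(n,len(p));continue
    lo,hi=np.percentile(p[:,:2],[1,99],axis=0); c,rr=cv2.minEnclosingCircle(p[:,:2].astype(np.float32))
    print(n,len(p),"mid",((lo+hi)/2).round(4),"ext",(hi-lo).round(4),"circ",np.round(c,4),round(rr,4),"z med %.4f"%np.median(p[:,2]))
E
python3 fit.py 4 0.514 -0.453 0.088 0.11 0.05; python3 fit.py 4 0.514 -0.453 0.055 0.07 0.12
```

```text
top 267 mid [ 0.5143 -0.453 ] ext [0.0578 0.0573] circ [ 0.5131 -0.4534] 0.0307 z med 0.0930
scene 163 mid [ 0.5159 -0.4516] ext [0.0553 0.058 ] circ [ 0.5163 -0.4525] 0.0315 z med 0.0947
top 1999 mid [ 0.5146 -0.4525] ext [0.1379 0.1373] circ [ 0.5132 -0.4545] 0.0931 z med 0.0597
scene 922 mid [ 0.5157 -0.451 ] ext [0.1427 0.1411] circ [ 0.52   -0.4484] 0.0995 z med 0.0611
```

```bash
python3 -m pendant '[[[1,0,-1,0,0],[1,0,-1,0,0],[1,0,-1,0,0],[1,0,-1,0,0],[1,0,-1,0,0]]]'|head -2; python3 -m pendant '[[[1,0,-1,0,0],[1,0,-1,0,0],[1,0,-1,0,0],[1,0,-1,0,0],[1,0,-1,0,0]]]'|head -2; python3 -m pendant '[[[1,-0.3,-1,0,0],[1,0,-0.6,0,0],[1,0,0,0.6,0],[1,0,0,0,0],[1,0,0,0,0]]]'; python3 need.py 0.5033 0.453 0.032
```

```text
t: 11.0
eef_pos: [0.5121, 0.0963, 0.1993]
t: 11.5
eef_pos: [0.4946, 0.1979, 0.2225]
t: 12.0
eef_pos: [0.4734, 0.2262, 0.2095]
orientation: [0.982, 0.161, -0.017, -0.095]
contact_force: [0.3, -0.0, 0.9]
grip_width: 0.0853
t 12.0 tcp [0.4734 0.2262 0.2095] yaw 18.63 tilt 11.08 w 0.0853 F [ 0.3 -0.   0.9]
need rows xyz [ 2.537 -4.188  5.333] turn 3.105
```

The block is within about 1 mm of the plate's middle. The arm, though, lagged and tilted on the +y side, so I'll read the joints.

```bash
python3 -c "
from station import robot
s=robot.sense();print(s['joint_pos'].round(3),s['joint_velocities'].round(3))"; python3 -m pendant '[[[1,0,0,0,0],[1,0,0,0,0],[1,0,0,0,0],[1,0,0,0,0],[1,0,0,0,0]]]'; python3 -c "
from station import robot
s=robot.sense();print(s['joint_pos'].round(3),s['joint_velocities'].round(3))"; python3 need.py
```

```text
[ 0.324  0.182 -0.282  1.111  0.193  3.141] [-0.008 -0.004  0.023  0.003  0.002  0.   ]
t: 12.5
eef_pos: [0.4742, 0.2262, 0.2097]
orientation: [0.982, 0.161, -0.017, -0.095]
contact_force: [-0.3, 0.4, -0.7]
grip_width: 0.085
[ 0.324  0.182 -0.281  1.11   0.193  3.141] [ 0.    -0.    -0.002 -0.     0.     0.001]
t 12.5 tcp [0.4742 0.2262 0.2097] yaw 18.61 tilt 11.08 w 0.0850 F [-0.3  0.4 -0.7]
```

Joint 6 is at its limit of 3.141, because j6 = j1 + π − yaw. I'll turn the tool toward yaw 180°, an equivalent grasp, and see whether the tilt goes.

```bash
python3 -m pendant '[[[1,0,0,0,-1],[1,0,0,0,-1],[1,0,0,0,-1],[1,0,0,0,-1],[1,0,0,0,-1]]]'; python3 need.py 0.5033 0.453 0.2;  python3 -c "
from station import robot
s=robot.sense();print(s['joint_pos'].round(3))"
```

```text
t: 13.0
eef_pos: [0.4741, 0.2262, 0.2095]
orientation: [0.906, 0.412, 0.009, -0.096]
contact_force: [0.1, 0.2, 0.6]
grip_width: 0.0851
t 13.0 tcp [0.4741 0.2262 0.2095] yaw 48.39 tilt 11.08 w 0.0851 F [0.1 0.2 0.6]
need rows xyz [ 4.68  -3.059  1.215] turn 8.064
[ 0.324  0.182 -0.281  1.11   0.193  2.613]
```

The commanded pose kept the 11° tilt, which is all in j5 (0.193). Saturating j6 at its other end should push j5 back toward zero, so I'll turn there.

```bash
python3 -m pendant '[[[1,0,0,0,-1],[1,0,0,0,-1],[1,0,0,0,-1],[1,0,0,0,-1],[1,0,0,0,-1]]]' |head -1
python3 -m pendant '[[[1,0,0,0,-1],[1,0,0,0,-1],[1,0,0,0,-1],[1,0,0,0,-1],[1,0,0,0,-1]]]' |head -1
python3 -m pendant '[[[1,0,0,0,-1],[1,0,0,0,-1],[1,0,0,0,-1],[1,0,0,0,-1],[1,0,0,0,-1]]]' |head -1
python3 -m pendant '[[[1,0,0,0,-1],[1,0,0,0,-1],[1,0,0,0,-1],[1,0,0,0,-1],[1,0,0,0,-1]]]' |head -1
python3 -m pendant '[[[1,0,0,0,-1],[1,0,0,0,-1],[1,0,0,0,-1],[1,0,0,0,-1],[1,0,0,0,-1]]]' |head -1
python3 -m pendant '[[[1,0,0,0,-1],[1,0,0,0,-1],[1,0,0,0,-1],[1,0,0,0,-1],[1,0,0,0,-1]]]' |head -1
python3 -m pendant '[[[1,0,0,0,-1],[1,0,0,0,-1],[1,0,0,0,-1],[1,0,0,0,-1],[1,0,0,0,-1]]]' |head -1
python3 -m pendant '[[[1,0,0,0,-1],[1,0,0,0,-1],[1,0,0,0,-1],[1,0,0,0,-1],[1,0,0,0,-1]]]' |head -1
python3 -m pendant '[[[1,0,0,0,-1],[1,0,0,0,-1],[1,0,0,0,-1],[1,0,0,0,-1],[1,0,0,0,-1]]]' |head -1
python3 -m pendant '[[[1,0,0,0,-1],[1,0,0,0,-1],[1,0,0,0,-1],[1,0,0,0,-1],[1,0,0,0,-1]]]' |head -2
cat >> need.py <<'E'
print("j",s["joint_pos"].round(3))
E
python3 need.py
```

```text
t: 13.5
t: 14.0
t: 14.5
t: 15.0
t: 15.5
t: 16.0
t: 16.5
t: 17.0
t: 17.5
t: 18.0
eef_pos: [0.4741, 0.2262, 0.2095]
t 18.0 tcp [0.4741 0.2262 0.2095] yaw -10.68 tilt 11.08 w 0.0852 F [-0.4  0.8  0.4]
j [ 0.324  0.182 -0.281  1.11   0.193 -2.623]
```

```bash
python3 -m pendant '[[[1,0,0,0,-1],[1,0,0,0,-1],[1,0,0,0,-1],[1,0,0,0,-1],[1,0,0,0,-1]]]' |head -2
python3 need.py
python3 -m pendant '[[[1,0,0,0,-0.5],[1,0,0,0,-0.5],[1,0,0,0,0],[1,0,0,0,0],[1,0,0,0,0]]]' |head -2
python3 need.py
```

```text
t: 18.5
eef_pos: [0.474, 0.2267, 0.2095]
t 18.5 tcp [0.474  0.2267 0.2095] yaw 18.63 tilt 11.05 w 0.0853 F [ 0.   0.3 -0.7]
j [ 0.325  0.182 -0.282  1.109  0.193 -3.142]
t: 19.0
eef_pos: [0.4647, 0.2508, 0.2094]
t 19.0 tcp [0.4647 0.2508 0.2094] yaw 22.23 tilt 9.77 w 0.0853 F [-0.6  0.4  0.3]
j [ 0.389  0.172 -0.291  1.091  0.17  -3.141]
```

It works: j5 is coming down. I'll add −y shift so the position holds.

```bash
python3 -m pendant '[[[1,0,0.5,0,-1],[1,0,0.5,0,-1],[1,0,0.5,0,-1],[1,0,0,0,0],[1,0,0,0,0]]]' |head -2
python3 need.py
```

```text
t: 19.5
eef_pos: [0.4393, 0.2927, 0.201]
t 19.5 tcp [0.4393 0.2927 0.201 ] yaw 31.11 tilt 5.16 w 0.0856 F [-0.2 -0.1  0.4]
j [ 0.544  0.145 -0.336  1.034  0.07  -3.141]
```

```bash
python3 -m pendant '[[[1,0,1,0,0],[1,0,1,0,0],[1,0,1,0,0],[1,0,0,0,0],[1,0,0,0,0]]]' |head -2
python3 need.py
```

```text
t: 20.0
eef_pos: [0.4714, 0.24, 0.1943]
t 20.0 tcp [0.4714 0.24   0.1943] yaw 26.10 tilt 3.47 w 0.0851 F [-0.6  0.1 -1. ]
j [ 0.457  0.152 -0.341  1.022  0.023 -3.141]
```

```bash
python3 -m pendant '[[[1,0,0.8,0,0],[1,0,0.7,0,0],[1,0,0,0,0],[1,0,0,0,0],[1,0,0,0,0]]]' |head -2
python3 need.py
```

```text
t: 20.5
eef_pos: [0.4846, 0.2141, 0.1935]
t 20.5 tcp [0.4846 0.2141 0.1935] yaw 23.81 tilt 3.22 w 0.0854 F [ 0.4 -0.1  0.2]
j [ 4.160e-01  1.540e-01 -3.410e-01  1.020e+00 -1.000e-03 -3.141e+00]
```

j5 is zero now. The remaining 3.2° of tilt is pitch about the jaw axis, so the pads stay vertical and orientation is kept while carrying. I'll turn 180° back to mid-range on j6.

```bash
python3 -m pendant '[[[1,0,0,0,1],[1,0,0,0,1],[1,0,0,0,1],[1,0,0,0,1],[1,0,0,0,1]]]' |head -1
python3 -m pendant '[[[1,0,0,0,1],[1,0,0,0,1],[1,0,0,0,1],[1,0,0,0,1],[1,0,0,0,1]]]' |head -1
python3 -m pendant '[[[1,0,0,0,1],[1,0,0,0,1],[1,0,0,0,1],[1,0,0,0,1],[1,0,0,0,1]]]' |head -1
python3 -m pendant '[[[1,0,0,0,1],[1,0,0,0,1],[1,0,0,0,1],[1,0,0,0,1],[1,0,0,0,1]]]' |head -1
python3 -m pendant '[[[1,0,0,0,1],[1,0,0,0,1],[1,0,0,0,1],[1,0,0,0,1],[1,0,0,0,1]]]' |head -1
python3 -m pendant '[[[1,0,0,0,1],[1,0,0,0,1],[1,0,0,0,1],[1,0,0,0,1],[1,0,0,0,1]]]' |head -1
cat >> need.py <<'E'
print("ty",r.apply([0,1,0]).round(3),"tz",r.apply([0,0,1]).round(3))
E
python3 need.py 0.5033 0.453 0.15
```

```text
t: 21.0
t: 21.5
t: 22.0
t: 22.5
t: 23.0
t: 23.5
t 23.5 tcp [0.4845 0.2144 0.1935] yaw -156.41 tilt 3.22 w 0.0852 F [-0.5 -0.7 -0.3]
need rows xyz [-2.752  5.279  1.242] turn -26.068
j [ 4.17e-01  1.54e-01 -3.41e-01  1.02e+00 -1.00e-03  5.00e-03]
ty [-0.4    0.916 -0.   ] tz [ 0.052  0.022 -0.998]
```

```bash
python3 -m pendant '[[[1,-0.46,0.88,0.2,0],[1,-0.46,0.88,0.2,0],[1,-0.46,0.88,0.2,0],[1,-0.46,0.88,0.2,0],[1,-0.46,0.88,0.2,0]]]' |head -2
python3 -m pendant '[[[1,-0.46,0.88,0.2,0],[1,0,0,0,0],[1,0,0,0,0],[1,0,0,0,0],[1,0,0,0,0]]]' |head -2
python3 need.py 0.5045 0.4532 0.032
```

```text
t: 24.0
eef_pos: [0.4994, 0.415, 0.1583]
t: 24.5
eef_pos: [0.503, 0.4517, 0.1521]
t 24.5 tcp [0.503  0.4517 0.1521] yaw -156.26 tilt 3.23 w 0.0851 F [ 0.3 -0.4  0.5]
need rows xyz [0.119 0.021 3.   ] turn -26.043
j [ 0.741  0.448 -0.036  1.033 -0.019  0.326]
ty [-0.403  0.915 -0.001] tz [ 0.052  0.022 -0.998]
```

```bash
python3 -m pendant '[[[1,0.12,0.02,0.7,0],[1,0,0,0.8,0],[1,0,0,0.7,0],[1,0,0,0.5,0],[1,0,0,0.25,0]]]' |head -2
python3 -m pendant '[[[1,0,0,0,0],[1,0,0,0,0],[1,0,0,0,0],[1,0,0,0,0],[1,0,0,0,0]]]' |head -3
python3 need.py 0.5045 0.4532 0.032; python3 snap.py 5 370 240 30 175
```

```text
t: 25.0
eef_pos: [0.5036, 0.4522, 0.0319]
t: 25.5
eef_pos: [0.5047, 0.4545, 0.0344]
orientation: [-0.206, 0.978, 0.006, 0.028]
t 25.5 tcp [0.5047 0.4545 0.0344] yaw -156.20 tilt 3.29 w 0.0853 F [0.2 0.4 0.2]
need rows xyz [ 0.021 -0.029  0.06 ] turn -26.034
j [ 0.742  0.547 -0.167  0.802 -0.019  0.327]
ty [-0.403  0.915 -0.   ] tz [ 0.053  0.023 -0.998]
```

View pics/s5.png

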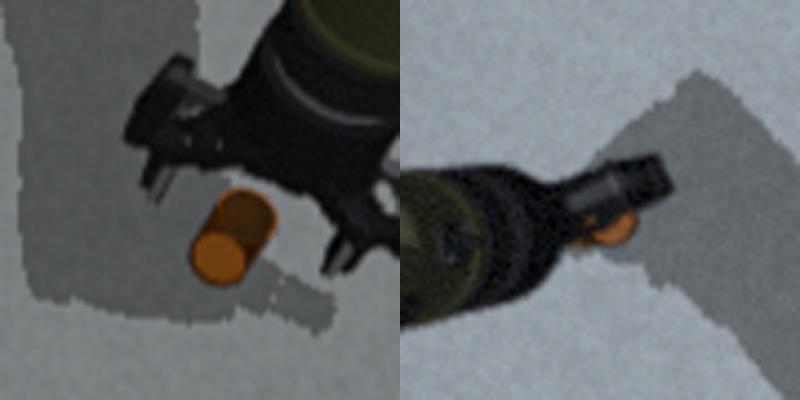

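The jar's rim at (245,210) sits midway between the fingertips at (150,190) and (340,260). I'll close on it gently.

```bash
python3 -m pendant '[[[-1,0,0,0.06,0],[-1,0,0,0,0],[-1,0,0,0,0],[-1,0,0,0,0],[-1,0,0,0,0]]]' 25
python3 -m pendant '[[[-1,0,0,0,0],[-1,0,0,0,0],[-1,0,0,0,0],[-1,0,0,0,0],[-1,0,0,0,0]]]'
python3 need.py 0.5045 0.4532 0.032
```

```text
t: 26.1
eef_pos: [0.5044, 0.4542, 0.0311]
orientation: [-0.206, 0.978, 0.005, 0.028]
contact_force: [0.0, 0.0, -0.4]
grip_width: 0.0308
t: 26.6
eef_pos: [0.5044, 0.4542, 0.0311]
orientation: [-0.206, 0.978, 0.005, 0.028]
contact_force: [-0.4, -0.1, 0.0]
grip_width: 0.0312
t 26.6 tcp [0.5044 0.4542 0.0311] yaw -156.20 tilt 3.22 w 0.0312 F [-0.4 -0.1  0. ]
need rows xyz [ 0.006 -0.024 -0.023] turn -26.034
j [ 0.742  0.551 -0.17   0.797 -0.019  0.326]
ty [-0.403  0.915 -0.001] tz [ 0.052  0.022 -0.998]
```

```bash
python3 -m pendant '[[[-1,0,0,-0.4,0],[-1,0,0,-0.9,0],[-1,0,0,-1,0],[-1,0,0,-1,0],[-1,0,0,-0.7,0]]]'
python3 need.py 0.515 -0.453 0.19; python3 snap.py 6 370 220 10 175
```

```text
t: 27.1
eef_pos: [0.4966, 0.4513, 0.1954]
orientation: [-0.206, 0.978, 0.006, 0.029]
contact_force: [0.0, 0.1, -0.3]
grip_width: 0.0309
t 27.1 tcp [0.4966 0.4513 0.1954] yaw -156.21 tilt 3.43 w 0.0309 F [ 0.   0.1 -0.3]
need rows xyz [  8.693 -20.87   -0.391] turn -26.034
j [ 0.747  0.413  0.011  1.112 -0.019  0.331]
ty [-0.403  0.915  0.   ] tz [ 0.055  0.024 -0.998]
```

View pics/s6.png

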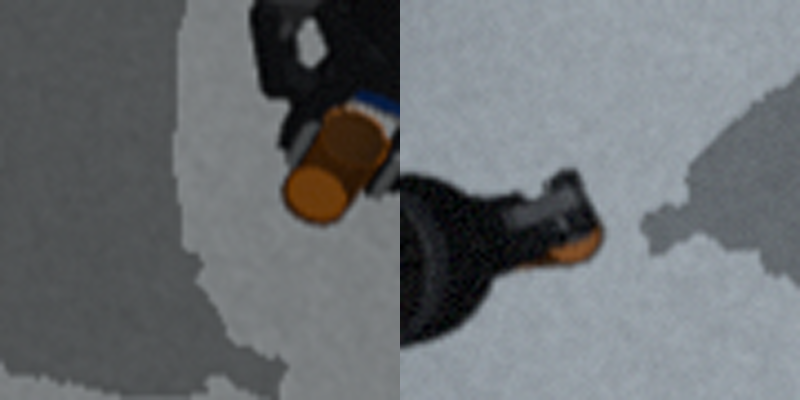

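The jar is held, at (340,160) in the left crop. Next I'll carry it over to the plate.

```bash
python3 -m pendant '[[[-1,0.2,-0.5,0,0],[-1,0.4,-0.96,0,0],[-1,0.4,-0.96,0,0],[-1,0.4,-0.96,0,0],[-1,0.4,-0.96,0,0]]]' |head -2
python3 -m pendant '[[[-1,0.4,-0.96,0,0],[-1,0.4,-0.96,0,0],[-1,0.4,-0.96,0,0],[-1,0.4,-0.96,0,0],[-1,0.4,-0.96,0,0]]]' |head -2
python3 -m pendant '[[[-1,0.4,-0.96,0,0],[-1,0.4,-0.96,0,0],[-1,0.4,-0.96,0,0],[-1,0.4,-0.96,0,0],[-1,0.4,-0.96,0,0]]]' |head -2
python3 -m pendant '[[[-1,0.4,-0.96,0,0],[-1,0.4,-0.96,0,0],[-1,0.4,-0.96,0,0],[-1,0.4,-0.96,0,0],[-1,0.4,-0.96,0,0]]]' |head -2
python3 need.py 0.515 -0.453 0.17
```

```text
t: 27.7
eef_pos: [0.4997, 0.2611, 0.1868]
t: 28.2
eef_pos: [0.5041, 0.0533, 0.1827]
t: 28.7
eef_pos: [0.5085, -0.1546, 0.1784]
t: 29.2
eef_pos: [0.5129, -0.3624, 0.1739]
t 29.2 tcp [ 0.5129 -0.3624  0.1739] yaw -156.22 tilt 3.21 w 0.0311 F [ 0.8 -0.1 -0.6]
need rows xyz [ 0.869 -2.095  0.051] turn -26.036
j [-0.641  0.368 -0.104  1.071  0.048 -1.055]
ty [-0.403  0.915 -0.   ] tz [ 0.051  0.022 -0.998]
```

```bash
python3 -m pendant '[[[-1,0.4,-0.96,0,0],[-1,0.4,-0.9,0.1,0],[-1,0.07,-0.2,0,0],[-1,0,0,0,0],[-1,0,0,0,0]]]' |head -2
python3 need.py 0.516 -0.4521 0.14; python3 snap.py 7 150 30 373 173
python3 fit.py 7 0.514 -0.453 0.088 0.1 0.05;python3 fit.py 7 0.514 -0.453 0.19 0.215 0.024; python3 fit.py 7 0.514 -0.453 0.13 0.16 0.03;
```

```text
t: 29.7
eef_pos: [0.5149, -0.4491, 0.1679]
t 29.7 tcp [ 0.5149 -0.4491  0.1679] yaw -156.19 tilt 3.22 w 0.0309 F [-0.3 -0.3 -0.5]
need rows xyz [ 0.043 -0.08   0.696] turn -26.032
j [-0.742  0.48   0.049  1.118  0.052 -1.157]
ty [-0.404  0.915  0.001] tz [ 0.051  0.023 -0.998]
top 174 mid [ 0.5143 -0.4477] ext [0.0578 0.0472] circ [ 0.5145 -0.4525] 0.03 z med 0.0929
scene 158 mid [ 0.5152 -0.4515] ext [0.0573 0.0578] circ [ 0.5177 -0.4535] 0.033 z med 0.0944
top 38 mid [ 0.5241 -0.4486] ext [0.0135 0.0295] circ [ 0.524  -0.4485] 0.0164 z med 0.1971
scene 87 mid [ 0.517 -0.452] ext [0.0287 0.0402] circ [ 0.5137 -0.454 ] 0.0228 z med 0.1977
top 35 mid [ 0.518  -0.4479] ext [0.0229 0.031 ] circ [ 0.5132 -0.4483] 0.0165 z med 0.1476
scene 59 mid [ 0.5166 -0.4421] ext [0.0268 0.0242] circ [ 0.5169 -0.4443] 0.0157 z med 0.1511
```

View pics/s7.png

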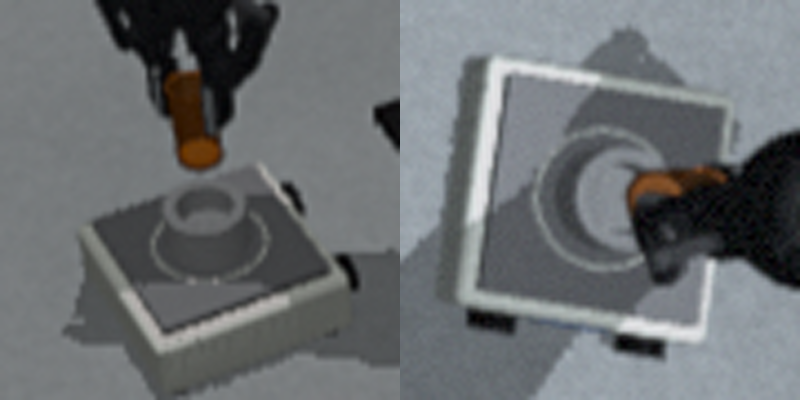

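The jar hangs over the bore and lines up within 1–2 mm after the small correction. I'll lower it in stages.

```bash
python3 -m pendant '[[[-1,0.04,-0.07,0.3,0],[-1,0,0,0.3,0],[-1,0,0,0,0],[-1,0,0,0,0],[-1,0,0,0,0]]]' |head -2
python3 need.py 0.5157 -0.4525 0.105
```

```text
t: 30.3
eef_pos: [0.5161, -0.4528, 0.1441]
t 30.3 tcp [ 0.5161 -0.4528  0.1441] yaw -156.20 tilt 3.22 w 0.0305 F [-0.8  0.3  0. ]
need rows xyz [0.062 0.013 0.977] turn -26.033
j [-0.745  0.498  0.022  1.072  0.051 -1.16 ]
ty [-0.404  0.915 -0.001] tz [ 0.052  0.022 -0.998]
```

```bash
python3 -m pendant '[[[-1,0.03,0.01,0.3,0],[-1,0.02,0,0.3,0],[-1,0.01,0,0.15,0],[-1,0,0,0.1,0],[-1,0,0,0,0]]]' |sed -n 2,4p
python3 need.py 0.5157 -0.4525 0.103
```

```text
eef_pos: [0.515, -0.4524, 0.1089]
orientation: [-0.206, 0.978, 0.006, 0.027]
contact_force: [0.1, -0.7, 0.4]
t 30.8 tcp [ 0.515  -0.4524  0.1089] yaw -156.21 tilt 3.18 w 0.0309 F [ 0.1 -0.7  0.4]
need rows xyz [-0.006 -0.011  0.148] turn -26.035
j [-0.745  0.52  -0.026  1.003  0.051 -1.16 ]
ty [-0.403  0.915  0.001] tz [ 0.051  0.023 -0.998]
```

```bash
python3 snap.py 8 150 30 373 173
```

```text
(no output)
```

View pics/s8.png

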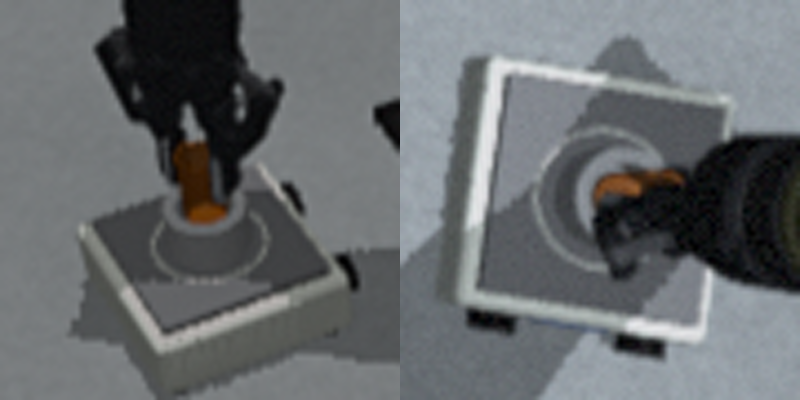

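The left crop shows the jar inside the bore at (205,210), with no contact force yet. It needs about 6 mm more.

```bash
python3 -m pendant '[[[-1,0,0,0.06,0],[-1,0,0,0.05,0],[-1,0,0,0.03,0],[-1,0,0,0,0],[-1,0,0,0,0]]]' |sed -n 2,4p
python3 need.py 0.5157 -0.4525 0.103 |head -2
```

```text
eef_pos: [0.5157, -0.4526, 0.1044]
orientation: [-0.206, 0.978, 0.005, 0.028]
contact_force: [0.4, -0.1, -0.0]
t 31.4 tcp [ 0.5157 -0.4526  0.1044] yaw -156.20 tilt 3.22 w 0.0305 F [ 0.4 -0.1 -0. ]
need rows xyz [0.002 0.003 0.035] turn -26.034
```

```bash
python3 -m pendant '[[[-1,0,0,0.03,0],[-1,0,0,0.02,0],[-1,0,0,0,0],[-1,0,0,0,0],[-1,0,0,0,0]]]' |sed -n 2,4p
python3 need.py 0.5157 -0.4525 0.103 |head -2
```

```text
eef_pos: [0.516, -0.4528, 0.103]
orientation: [-0.206, 0.978, 0.005, 0.028]
contact_force: [-2.0, 1.3, 5.7]
t 31.9 tcp [ 0.516  -0.4528  0.103 ] yaw -156.21 tilt 3.24 w 0.0306 F [-2.   1.3  5.7]
need rows xyz [0.004 0.009 0.001] turn -26.034
```

It's seated, with 5.7 N upward. I'll release and go up.

```bash
python3 -m pendant '[[[1,0,0,0,0],[1,0,0,0,0],[1,0,0,0,0],[1,0,0,0,0],[1,0,0,0,0]]]' |sed -n 2,5p
python3 -m pendant '[[[1,0,0,-0.3,0],[1,0,0,-0.6,0],[1,0,0,-0.8,0],[1,0,0,-0.8,0],[1,0,0,-0.5,0]]]' |sed -n 2,4p
python3 need.py 0.4295 -0.214 0.19
```

```text
eef_pos: [0.5158, -0.4526, 0.1022]
orientation: [-0.206, 0.978, 0.005, 0.027]
contact_force: [0.2, 0.2, -0.1]
grip_width: 0.0854
eef_pos: [0.5103, -0.456, 0.2262]
orientation: [-0.206, 0.978, 0.004, 0.029]
contact_force: [1.9, -1.3, 0.1]
t 32.9 tcp [ 0.5103 -0.456   0.2262] yaw -156.19 tilt 3.32 w 0.0855 F [ 1.9 -1.3  0.1]
need rows xyz [-0.541  6.355  0.91 ] turn -26.032
j [-0.754  0.454  0.143  1.233  0.051 -1.169]
ty [-0.403  0.915 -0.005] tz [ 0.055  0.019 -0.998]
```

```bash
python3 -m pendant '[[[1,-0.09,1,0.05,0],[1,-0.09,1,0.1,0],[1,-0.09,1,0.15,0],[1,-0.09,1,0.2,0],[1,-0.09,1,0.2,0]]]' |head -2
python3 -m pendant '[[[1,-0.09,1,0.2,0],[1,0,0.36,0.5,0],[1,0,0,0.5,0],[1,0,0,0,0],[1,0,0,0,0]]]' |head -2
python3 snap.py 9 150 30 373 173; python3 need.py 0.4295 -0.214 0.05
python3 fit.py 9 0.514 -0.453 0.088 0.1 0.04;python3 fit.py 9 0.514 -0.453 0.12 0.15 0.04
```

```text
t: 33.4
eef_pos: [0.4465, -0.2632, 0.196]
t: 33.9
eef_pos: [0.4309, -0.2123, 0.1482]
t 34.0 tcp [ 0.4316 -0.2129  0.1487] yaw -156.23 tilt 3.29 w 0.0853 F [ 0.5  0.  -0.1]
need rows xyz [0.201 0.003 2.461] turn -26.038
j [-0.488  0.113 -0.496  0.924  0.044 -0.902]
ty [-0.403  0.915 -0.002] tz [ 0.053  0.021 -0.998]
top 241 mid [ 0.5142 -0.4502] ext [0.0578 0.0531] circ [ 0.5135 -0.4531] 0.0308 z med 0.0932
scene 138 mid [ 0.5144 -0.4503] ext [0.0601 0.0577] circ [ 0.5151 -0.4525] 0.0323 z med 0.0947
top 80 mid [ 0.5153 -0.4521] ext [0.0292 0.0312] circ [ 0.5137 -0.4521] 0.0166 z med 0.1281
scene 78 mid [ 0.5156 -0.4528] ext [0.0311 0.036 ] circ [ 0.5147 -0.4529] 0.0192 z med 0.1274
```

View pics/s9.png

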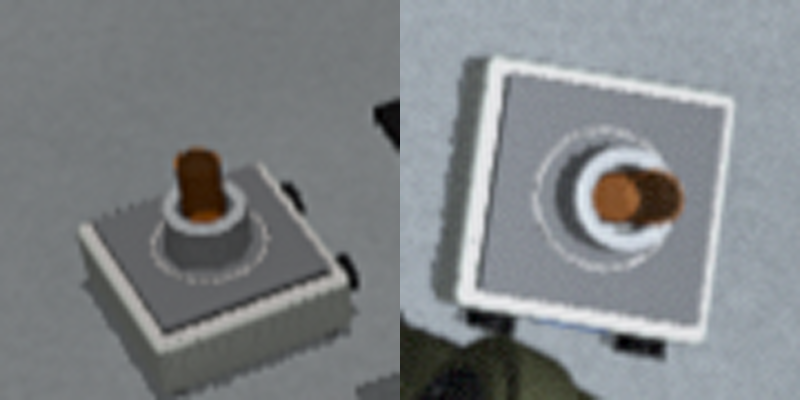

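The jar stands upright in the bore at about (0.515, −0.4525), rim near 0.13 m. Next is the ring, and I'll check over it at z 0.05 first.

```bash
python3 -m pendant '[[[1,0.08,0,0.5,0],[1,0.06,0,0.8,0],[1,0.06,0,0.8,0],[1,0,0,0.3,0],[1,0,0,0,0]]]' |head -2
python3 -m pendant '[[[1,0,0,0,0],[1,0,0,0,0],[1,0,0,0,0],[1,0,0,0,0],[1,0,0,0,0]]]' |head -2
python3 snap.py 10 225 85 280 205; python3 need.py 0.4295 -0.214 -0.002
```

```text
t: 34.5
eef_pos: [0.4276, -0.213, 0.0502]
t: 35.0
eef_pos: [0.4287, -0.2134, 0.0515]
t 35.1 tcp [ 0.4285 -0.2133  0.0512] yaw -156.20 tilt 3.23 w 0.0858 F [ 0.8  0.  -0.6]
need rows xyz [ 0.059 -0.026  1.33 ] turn -26.034
j [-0.492  0.216 -0.627  0.693  0.044 -0.907]
ty [-0.403  0.915 -0.001] tz [ 0.052  0.022 -0.998]
```

View pics/s10.png

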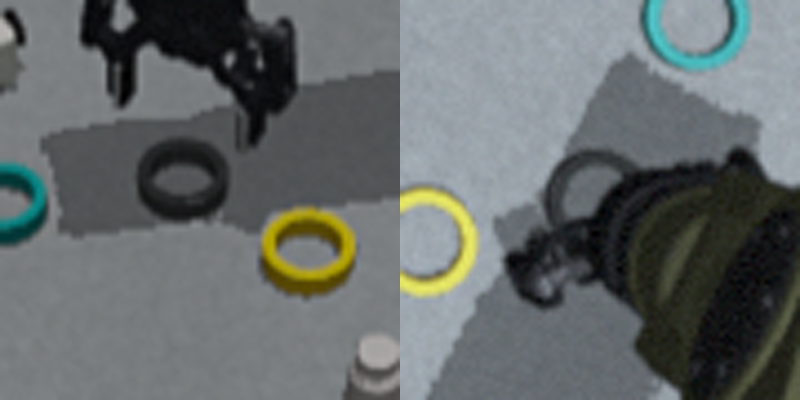

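Left crop: the fingertips are at (120,100) and (250,140) and the steel ring is at (182,178). I'll check the alignment along the pads numerically before going down.

```bash
python3 - <<'E'
from h import *
tcp=np.array([.4285,-.2133,.0512]);ty=np.array([-.403,.915]);tx=np.array([.915,.403])
for n in("scene","top"):
    d=load(f"pics/{n}10.npz");X=cloud(d)
    for zl,zh,nm in((.05,.085,"finger"),(.012,.035,"ring")):
        R=.075 if nm=="finger" else .04
        m=(X[...,2]>zl)&(X[...,2]<zh)&(np.hypot(X[...,0]-.429,X[...,1]+.214)<R);p=X[m]
        if len(p)<5: print(n,nm,len(p));continue
        q=p[:,:2]-tcp[:2]; a=q@ty;b=q@tx
        print(n,nm,len(p),"along jaw",np.percentile(a,[1,50,99]).round(4),"across",np.percentile(b,[1,50,99]).round(4),"zmin %.4f"%p[:,2].min())
        if nm=="finger":
            for s in(a>0,a<0):
                if s.sum()>3: print("   side",s.sum(),np.percentile(a[s],[1,99]).round(4),"across",np.percentile(b[s],[1,99]).round(4))
E
```

```text
scene finger 52 along jaw [-0.0547 -0.0421  0.0572] across [-0.0124  0.0056  0.0118] zmin 0.0676
   side 23 [0.0433 0.0572] across [-0.0048  0.0128]
   side 29 [-0.0549 -0.0406] across [-0.0129  0.0089]
scene ring 181 along jaw [-0.0314 -0.0016  0.0293] across [-0.0315  0.0031  0.0313] zmin 0.0121
top finger 12 along jaw [-0.0481  0.0448  0.0562] across [0.0015 0.0085 0.0092] zmin 0.0661
   side 7 [0.044  0.0563] across [0.0013 0.0092]
   side 5 [-0.0481 -0.042 ] across [0.005  0.0092]
top ring 107 along jaw [-0.0287  0.0049  0.0294] across [-0.0018  0.0188  0.0296] zmin 0.0130
```

It's aligned to about 1 mm, so I'll descend and grip.

```bash
python3 -m pendant '[[[1,0.03,-0.02,0.5,0],[1,0.02,0,0.5,0],[1,0,0,0.25,0],[1,0,0,0.04,0],[1,0,0,0,0]]]' |sed -n 2,4p
python3 need.py 0.4295 -0.214 -0.002|head -2
python3 -m pendant '[[[-1,0,0,0,0],[-1,0,0,0,0],[-1,0,0,0,0],[-1,0,0,0,0],[-1,0,0,0,0]]]' 40
python3 -m pendant '[[[-1,0,0,0,0],[-1,0,0,0,0],[-1,0,0,0,0],[-1,0,0,0,0],[-1,0,0,0,0]]]'; python3 need.py 0.4295 -0.214 0.16
```

```text
eef_pos: [0.4295, -0.2136, -0.0006]
orientation: [-0.206, 0.978, 0.006, 0.027]
contact_force: [0.4, 0.1, 0.3]
t 35.6 tcp [ 0.4295 -0.2136 -0.0006] yaw -156.20 tilt 3.20 w 0.0853 F [0.4 0.1 0.3]
need rows xyz [ 0.005 -0.01   0.035] turn -26.034
t: 36.1
eef_pos: [0.4303, -0.2142, 0.0008]
orientation: [-0.206, 0.978, 0.005, 0.028]
contact_force: [-2.3, 0.2, 8.4]
grip_width: 0.0629
t: 36.6
eef_pos: [0.4302, -0.2142, 0.0008]
orientation: [-0.206, 0.978, 0.005, 0.028]
contact_force: [-2.7, 0.7, 8.3]
grip_width: 0.0629
t 36.6 tcp [ 0.4302 -0.2142  0.0008] yaw -156.19 tilt 3.28 w 0.0629 F [-2.7  0.7  8.3]
need rows xyz [-2.120e-01  2.000e-03 -3.975e+00] turn -26.032
j [-0.492  0.291 -0.674  0.569  0.043 -0.906]
ty [-0.404  0.915 -0.003] tz [ 0.053  0.021 -0.998]
```

```bash
python3 -m pendant '[[[-1,0,0,-0.3,0],[-1,0,0,-0.9,0],[-1,0,0,-1,0],[-1,0,0,-1,0],[-1,0,0,-0.9,0]]]'|sed -n 2,5p
python3 -m pendant '[[[-1,0,0,-0.4,0],[-1,0,0,-0.1,0],[-1,0,0,0,0],[-1,0,0,0,0],[-1,0,0,0,0]]]'|sed -n 2,5p
python3 snap.py 11 225 65 280 205;  python3 need.py 0.516 -0.4525 0.18
```

```text
eef_pos: [0.4208, -0.2172, 0.166]
orientation: [-0.206, 0.978, 0.005, 0.028]
contact_force: [0.6, -0.6, -2.0]
grip_width: 0.063
eef_pos: [0.419, -0.2171, 0.1817]
orientation: [-0.206, 0.978, 0.006, 0.027]
contact_force: [0.6, 0.6, -2.2]
grip_width: 0.0629
t 37.7 tcp [ 0.4193 -0.2172  0.1819] yaw -156.21 tilt 3.14 w 0.0631 F [-0.6 -0.4 -3.2]
need rows xyz [ 0.163 -6.357  0.034] turn -26.034
j [-0.509  0.074 -0.458  1.006  0.044 -0.924]
ty [-0.403  0.915  0.001] tz [ 0.05   0.023 -0.998]
```

View pics/s11.png

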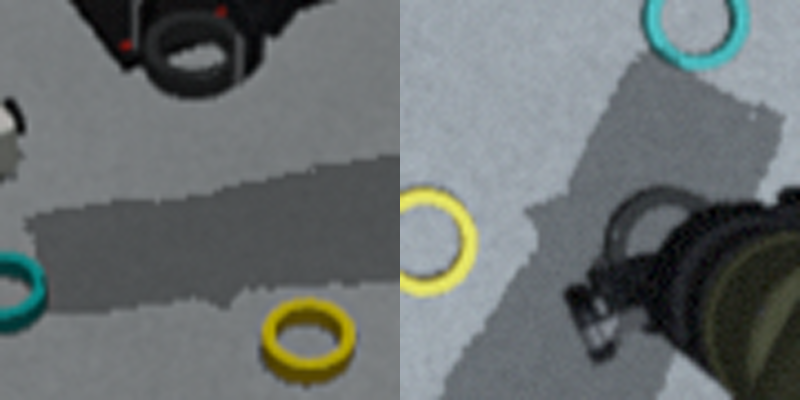

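The ring is held level, at (195,50) in the left crop. I'll carry it over the jar.

```bash
python3 -m pendant '[[[-1,0.02,-0.5,0,0],[-1,0.03,-0.95,0,0],[-1,0.03,-0.95,0,0],[-1,0.03,-0.95,0,0],[-1,0.03,-0.95,0,0]]]'|sed -n 2,2p
python3 -m pendant '[[[-1,0.03,-0.95,0,0],[-1,0.02,-0.9,0,0],[-1,0,-0.2,0,0],[-1,0,0,0,0],[-1,0,0,0,0]]]'|sed -n 2,5p
python3 snap.py 12 150 20 373 173;  python3 need.py 0.516 -0.4525 0.145; python3 fit.py 12 .515 -.453 .175 .206 .036;python3 fit.py 12 .515 -.453 .12 .145 .036
```

```text
eef_pos: [0.4844, -0.3784, 0.1819]
eef_pos: [0.5149, -0.452, 0.1819]
orientation: [-0.206, 0.978, 0.006, 0.027]
contact_force: [-0.1, -0.2, -2.5]
grip_width: 0.063
t 38.8 tcp [ 0.5151 -0.4517  0.1828] yaw -156.16 tilt 3.20 w 0.0629 F [-0.3 -0.8 -1.5]
need rows xyz [ 0.039 -0.027  0.943] turn -26.027
j [-0.745  0.476  0.078  1.15   0.051 -1.16 ]
ty [-0.404  0.915  0.   ] tz [ 0.051  0.023 -0.998]
top 201 mid [ 0.5266 -0.4496] ext [0.032  0.0596] circ [ 0.5241 -0.45  ] 0.0335 z med 0.1995
scene 259 mid [ 0.5169 -0.4513] ext [0.0568 0.0631] circ [ 0.5148 -0.4522] 0.0342 z med 0.1974
top 45 mid [ 0.5166 -0.4525] ext [0.0247 0.0322] circ [ 0.5141 -0.4526] 0.0169 z med 0.1276
scene 82 mid [ 0.515  -0.4514] ext [0.0303 0.0337] circ [ 0.5144 -0.4504] 0.0198 z med 0.1279
```

View pics/s12.png

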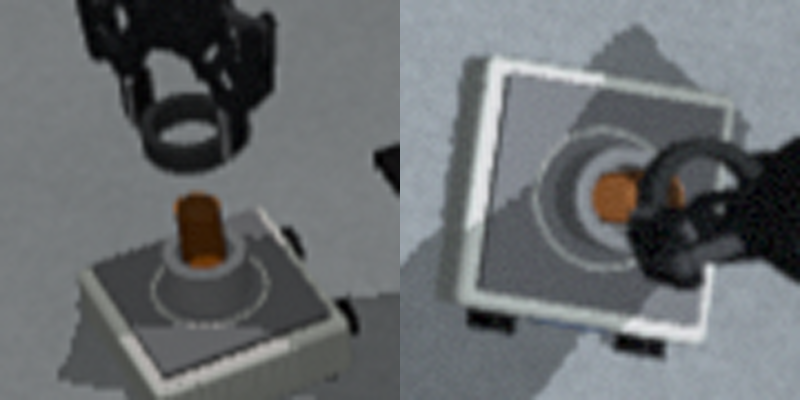

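The ring is above the jar, offsets within 3 mm against 7 mm of clearance. I'll lower it.

```bash
python3 -m pendant '[[[-1,0.03,-0.02,0.3,0],[-1,0.01,0,0.4,0],[-1,0.01,0,0.2,0],[-1,0,0,0,0],[-1,0,0,0,0]]]'|sed -n 2,5p
python3 snap.py 13 150 20 373 173; python3 need.py 0.5165 -0.4525 0.105
```

```text
eef_pos: [0.5158, -0.4536, 0.1469]
orientation: [-0.206, 0.978, 0.005, 0.027]
contact_force: [-0.3, -0.4, -2.6]
grip_width: 0.0626
t 39.4 tcp [ 0.5162 -0.4541  0.1477] yaw -156.19 tilt 3.25 w 0.0629 F [-0.7 -0.1 -1.8]
need rows xyz [0.038 0.036 1.066] turn -26.032
j [-0.746  0.497  0.028  1.078  0.051 -1.161]
ty [-0.404  0.915 -0.002] tz [ 0.053  0.021 -0.998]
```

View pics/s13.png

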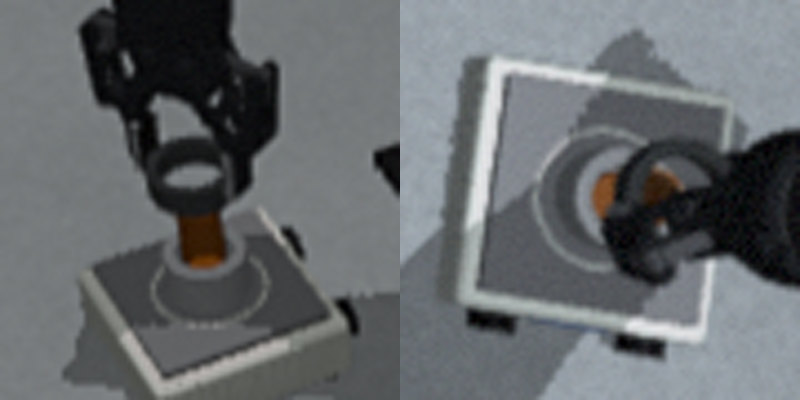

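```bash
python3 -m pendant '[[[-1,0.03,0.055,0.2,0],[-1,0.02,0,0.3,0],[-1,0.01,0,0.3,0],[-1,0,0,0.2,0],[-1,0,0,0,0]]]'|sed -n 2,5p
python3 need.py 0.5155 -0.452 0.095
```

```text
eef_pos: [0.5138, -0.4509, 0.1043]
orientation: [-0.206, 0.978, 0.007, 0.027]
contact_force: [0.6, 0.0, -0.7]
grip_width: 0.0629
t 39.9 tcp [ 0.5138 -0.4509  0.1043] yaw -156.21 tilt 3.14 w 0.0629 F [ 0.6  0.  -0.7]
need rows xyz [-0.016 -0.043  0.234] turn -26.036
j [-0.745  0.522 -0.034  0.995  0.051 -1.16 ]
ty [-0.403  0.915  0.002] tz [ 0.049  0.024 -0.998]
```

```bash
python3 snap.py 14 150 20 373 173
```

```text
(no output)
```

View pics/s14.png

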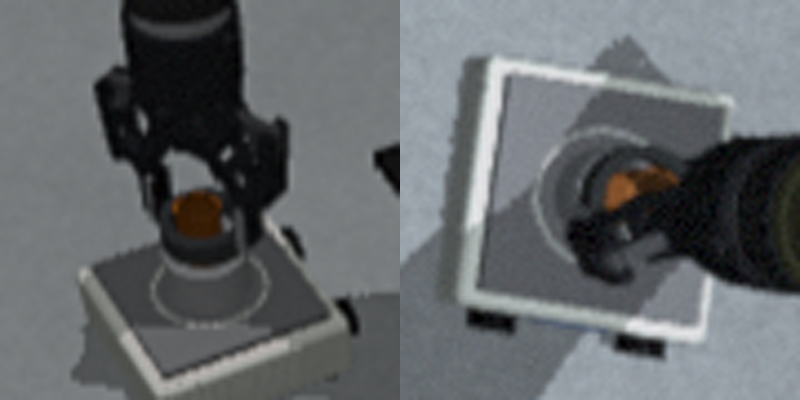

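The ring is round the jar, at (198,220) in the left crop, and about 9 mm above the block. I'll lower it to contact.

```bash
python3 -m pendant '[[[-1,0,0,0.08,0],[-1,0,0,0.06,0],[-1,0,0,0.03,0],[-1,0,0,0,0],[-1,0,0,0,0]]]'|sed -n 2,5p
python3 need.py 0.5155 -0.452 0.095|head -2
python3 -m pendant '[[[-1,0,0,0.03,0],[-1,0,0,0.02,0],[-1,0,0,0,0],[-1,0,0,0,0],[-1,0,0,0,0]]]'|sed -n 2,5p
python3 need.py 0.5155 -0.452 0.095|head -2
```

```text
eef_pos: [0.5152, -0.4518, 0.1001]
orientation: [-0.206, 0.978, 0.005, 0.028]
contact_force: [-0.6, -0.3, -1.9]
grip_width: 0.063
t 40.5 tcp [ 0.5152 -0.4518  0.1001] yaw -156.20 tilt 3.22 w 0.0630 F [-0.6 -0.3 -1.9]
need rows xyz [ 0.003 -0.006  0.128] turn -26.034
eef_pos: [0.5153, -0.4518, 0.098]
orientation: [-0.206, 0.978, 0.005, 0.028]
contact_force: [-1.0, 0.5, -1.2]
grip_width: 0.0633
t 41.0 tcp [ 0.5153 -0.4518  0.098 ] yaw -156.20 tilt 3.22 w 0.0633 F [-1.   0.5 -1.2]
need rows xyz [ 0.003 -0.007  0.076] turn -26.034
```

```bash
python3 -m pendant '[[[-1,0,0,0.03,0],[-1,0,0,0.03,0],[-1,0,0,0,0],[-1,0,0,0,0],[-1,0,0,0,0]]]'|sed -n 2,5p
python3 need.py 0.5155 -0.452 0.095|head -2
```

```text
eef_pos: [0.5154, -0.4517, 0.0956]
orientation: [-0.206, 0.978, 0.005, 0.028]
contact_force: [-1.2, -0.3, -2.0]
grip_width: 0.0629
t 41.5 tcp [ 0.5154 -0.4517  0.0956] yaw -156.20 tilt 3.22 w 0.0629 F [-1.2 -0.3 -2. ]
need rows xyz [ 0.002 -0.007  0.014] turn -26.034
```

```bash
python3 -m pendant '[[[-1,0,0,0.02,0],[-1,0,0,0.02,0],[-1,0,0,0,0],[-1,0,0,0,0],[-1,0,0,0,0]]]'|sed -n 2,5p
python3 need.py 0.5155 -0.452 0.095|head -2
```

```text
eef_pos: [0.5156, -0.4518, 0.0949]
orientation: [-0.206, 0.978, 0.005, 0.028]
contact_force: [-1.9, 1.7, 5.8]
grip_width: 0.0628
t 42.0 tcp [ 0.5156 -0.4518  0.0949] yaw -156.21 tilt 3.23 w 0.0628 F [-1.9  1.7  5.8]
need rows xyz [ 0.003 -0.004 -0.002] turn -26.035
```

It's in contact. I'll release, rise clear and check.

```bash
python3 -m pendant '[[[1,0,0,0,0],[1,0,0,0,0],[1,0,0,0,0],[1,0,0,0,0],[1,0,0,0,0]]]' |sed -n 2,5p
python3 -m pendant '[[[1,0,0,-0.2,0],[1,0,0,-0.6,0],[1,0,0,-0.9,0],[1,0,0,-0.9,0],[1,0,0,-0.5,0]]]' |sed -n 2,4p
python3 need.py 0.606 0.1567 0.2
```

```text
eef_pos: [0.5155, -0.4517, 0.0938]
orientation: [-0.206, 0.978, 0.005, 0.028]
contact_force: [-0.4, 0.4, 0.4]
grip_width: 0.0851
eef_pos: [0.5099, -0.4553, 0.2221]
orientation: [-0.206, 0.978, 0.003, 0.029]
contact_force: [-0.4, -0.5, 0.0]
t 43.0 tcp [ 0.5099 -0.4553  0.2221] yaw -156.19 tilt 3.33 w 0.0852 F [-0.4 -0.5  0. ]
need rows xyz [-8.328 13.035  0.97 ] turn -26.032
j [-0.754  0.454  0.133  1.223  0.051 -1.168]
ty [-0.403  0.915 -0.005] tz [ 0.055  0.019 -0.998]
```

```bash
python3 -m pendant '[[[1,-0.3,0.47,0,0],[1,-0.6,0.94,0,0],[1,-0.6,0.94,0,0],[1,-0.6,0.94,0,0],[1,-0.6,0.94,0,0]]]' |sed -n 2,2p
python3 -m pendant '[[[1,-0.6,0.94,0,0],[1,-0.6,0.94,0,0],[1,-0.6,0.94,0,0],[1,-0.6,0.94,0,0],[1,-0.6,0.94,0,0]]]' |sed -n 2,2p
python3 -m pendant '[[[1,-0.6,0.94,0.2,0],[1,-0.6,0.94,0.2,0],[1,-0.6,0.94,0.3,0],[1,-0.6,0.94,0.3,0],[1,0,0,0,0]]]' |sed -n 2,2p
python3 need.py 0.606 0.1567 0.1
python3 snap.py 15 150 20 373 173
python3 fit.py 15 .515 -.453 .105 .119 .04;python3 fit.py 15 .515 -.453 .122 .145 .04
```

```text
eef_pos: [0.5396, -0.2546, 0.2245]
eef_pos: [0.5734, -0.0339, 0.2313]
eef_pos: [0.6021, 0.1465, 0.1946]
t 44.5 tcp [0.6021 0.1465 0.1946] yaw -155.87 tilt 3.20 w 0.0854 F [ 0.2  0.8 -0.1]
need rows xyz [-0.061  0.191  2.372] turn -25.978
j [ 0.233  0.319 -0.125  1.072  0.012 -0.188]
ty [-0.409  0.913  0.001] tz [ 0.051  0.024 -0.998]
top 323 mid [ 0.513  -0.4514] ext [0.0593 0.0616] circ [ 0.5124 -0.4517] 0.0324 z med 0.1130
scene 192 mid [ 0.5147 -0.4487] ext [0.0604 0.0604] circ [ 0.5155 -0.4495] 0.0354 z med 0.1140
top 71 mid [ 0.5153 -0.4522] ext [0.0292 0.0312] circ [ 0.5148 -0.4523] 0.0163 z med 0.1296
scene 71 mid [ 0.5158 -0.453 ] ext [0.0321 0.0353] circ [ 0.5166 -0.4536] 0.0204 z med 0.1279
```

View pics/s15.png

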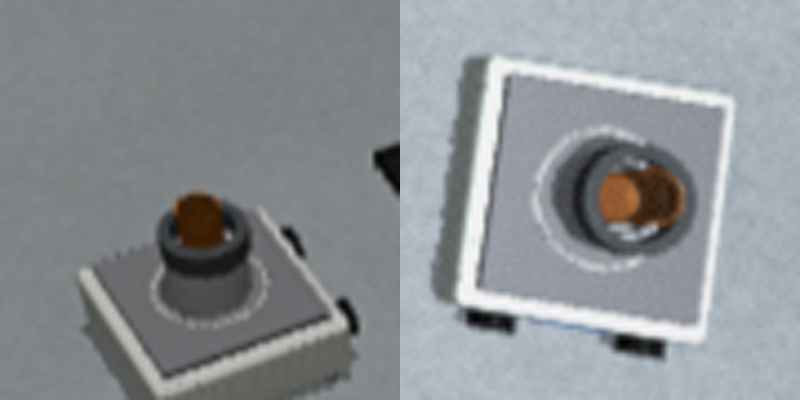

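The ring lies flat round the jar, at (205,240) on the left and (640,198) on the right, within about 2 mm. Now the lid.

```bash
python3 -m pendant '[[[1,-0.06,0.19,0.6,0],[1,0,0,0.9,0],[1,0,0,0.8,0],[1,0,0,0,0],[1,0,0,0,0]]]' |sed -n 2,2p
python3 -m pendant '[[[1,0,0,0,0],[1,0,0,0,0],[1,0,0,0,0],[1,0,0,0,0],[1,0,0,0,0]]]' |sed -n 2,2p
python3 need.py 0.6062 0.157 0.019
python3 snap.py 16 260 195 145 150
```

```text
eef_pos: [0.6063, 0.1501, 0.1047]
eef_pos: [0.6065, 0.1515, 0.1043]
t 45.6 tcp [0.6065 0.1515 0.1043] yaw -156.20 tilt 3.25 w 0.0855 F [0.6 0.5 0.5]
need rows xyz [0.072 0.13  2.131] turn -26.033
j [ 0.24   0.39  -0.24   0.884  0.009 -0.175]
ty [-0.404  0.915 -0.001] tz [ 0.052  0.022 -0.998]
```

View pics/s16.png

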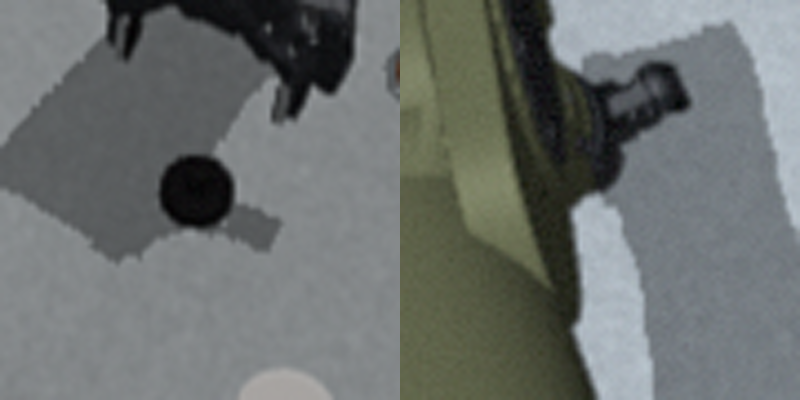

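The lid is at (197,190) on the left and the fingers at (120,45) and (288,105). I'll descend in two stages.

```bash
python3 -m pendant '[[[1,0.05,0.13,0.5,0],[1,0.02,0,0.6,0],[1,0,0,0.4,0],[1,0,0,0,0],[1,0,0,0,0]]]' |sed -n 2,2p
python3 need.py 0.6062 0.157 0.019
python3 snap.py 17 260 195 145 150; python3 - <<'E'
from h import *
from station import robot
tcp=robot.sense()["eef_pos"];ty=np.array([-.403,.915]);tx=np.array([.915,.403])
for n in("scene","top"):
    d=load(f"pics/{n}17.npz");X=cloud(d)
    for zl,zh,R,nm in((.045,.085,.075,"finger"),(.008,.02,.03,"disc"),(.028,.042,.015,"knob")):
        m=(X[...,2]>zl)&(X[...,2]<zh)&(np.hypot(X[...,0]-.6055,X[...,1]-.1565)<R);p=X[m]
        if len(p)<5: print(n,nm,len(p));continue
        q=p[:,:2]-tcp[:2]; a=q@ty;b=q@tx
        print(n,nm,len(p),"jaw",np.percentile(a,[1,99]).round(4),"across",np.percentile(b,[1,99]).round(4))
        if nm=="finger":
            for s in(a>0,a<0):
                if s.sum()>3: print("   side",s.sum(),np.percentile(a[s],[1,99]).round(4),"across",np.percentile(b[s],[1,99]).round(4))
E
```

```text
eef_pos: [0.6046, 0.1563, 0.0438]
t 46.2 tcp [0.6046 0.1563 0.0438] yaw -156.20 tilt 3.18 w 0.0853 F [0.5 0.2 0.5]
need rows xyz [-0.01  -0.001  0.622] turn -26.034
j [ 0.249  0.448 -0.307  0.761  0.008 -0.167]
ty [-0.403  0.915 -0.001] tz [ 0.051  0.022 -0.998]
scene finger 69 jaw [-0.0555  0.0567] across [-0.0108  0.0095]
   side 32 [0.0436 0.0568] across [-0.0055  0.0096]
   side 37 [-0.0555 -0.0417] across [-0.0113  0.0091]
scene disc 169 jaw [-0.0206  0.021 ] across [-0.0206  0.0215]
scene knob 33 jaw [-0.0062  0.0071] across [-0.0074  0.0084]
top finger 0
top disc 5 jaw [-0.0185 -0.0085] across [-0.0199 -0.0098]
top knob 0
```

View pics/s17.png

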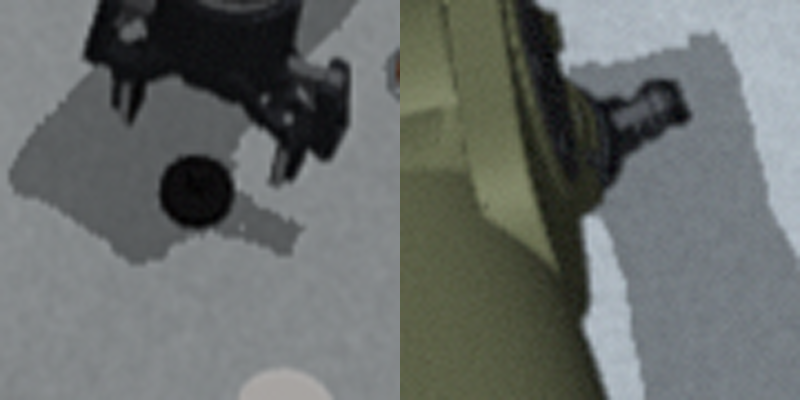

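The lid is centred between the fingers to under 1 mm, so I'll go down and grip the knob.

```bash
python3 -m pendant '[[[1,0,0,0.3,0],[1,0,0,0.2,0],[1,0,0,0.1,0],[1,0,0,0,0],[1,0,0,0,0]]]' |sed -n 2,4p
python3 need.py 0.6062 0.157 0.019|head -2
python3 -m pendant '[[[-1,0,0,0,0],[-1,0,0,0,0],[-1,0,0,0,0],[-1,0,0,0,0],[-1,0,0,0,0]]]' 25 |sed -n 2,5p
python3 -m pendant '[[[-1,0,0,0,0],[-1,0,0,0,0],[-1,0,0,0,0],[-1,0,0,0,0],[-1,0,0,0,0]]]' |sed -n 2,5p
python3 need.py 0.606 0.157 0.2
```

```text
eef_pos: [0.6058, 0.1568, 0.0196]
orientation: [-0.206, 0.978, 0.005, 0.027]
contact_force: [-0.1, -0.2, -0.5]
t 46.8 tcp [0.6058 0.1568 0.0196] yaw -156.20 tilt 3.19 w 0.0852 F [-0.1 -0.2 -0.5]
need rows xyz [-0.01  -0.     0.016] turn -26.034
eef_pos: [0.6061, 0.1569, 0.0201]
orientation: [-0.206, 0.978, 0.005, 0.028]
contact_force: [-1.4, -0.3, 2.1]
grip_width: 0.0146
eef_pos: [0.6061, 0.1569, 0.02]
orientation: [-0.206, 0.978, 0.005, 0.028]
contact_force: [-0.8, -0.4, 4.0]
grip_width: 0.0142
t 47.8 tcp [0.6061 0.1569 0.02  ] yaw -156.20 tilt 3.23 w 0.0142 F [-0.8 -0.4  4. ]
need rows xyz [-2.540e-01 -1.000e-03 -4.492e+00] turn -26.034
j [ 0.249  0.476 -0.326  0.713  0.008 -0.166]
ty [-0.403  0.915 -0.001] tz [ 0.052  0.022 -0.998]
```

```bash
python3 -m pendant '[[[-1,0,0,-0.3,0],[-1,0,0,-0.9,0],[-1,0,0,-1,0],[-1,0,0,-1,0],[-1,0,0,-1,0]]]'|sed -n 2,5p
python3 -m pendant '[[[-1,0,0,-0.5,0],[-1,0,0,-0.2,0],[-1,0,0,0,0],[-1,0,0,0,0],[-1,0,0,0,0]]]'|sed -n 2,5p
python3 snap.py 18 260 165 145 150;  python3 need.py 0.5157 -0.4523 0.19
```

```text
eef_pos: [0.5968, 0.153, 0.1896]
orientation: [-0.206, 0.978, 0.005, 0.028]
contact_force: [0.9, 0.8, -0.3]
grip_width: 0.0144
eef_pos: [0.5947, 0.1523, 0.2135]
orientation: [-0.206, 0.978, 0.005, 0.026]
contact_force: [-0.5, 0.1, 0.4]
grip_width: 0.0145
t 48.9 tcp [0.595  0.1524 0.2138] yaw -156.21 tilt 3.06 w 0.0147 F [-0.3 -0.3 -0.9]
need rows xyz [  7.933 -13.032   0.178] turn -26.034
j [ 0.246  0.302 -0.105  1.112  0.009 -0.169]
ty [-0.403  0.915 -0.   ] tz [ 0.049  0.021 -0.999]
```

View pics/s18.png

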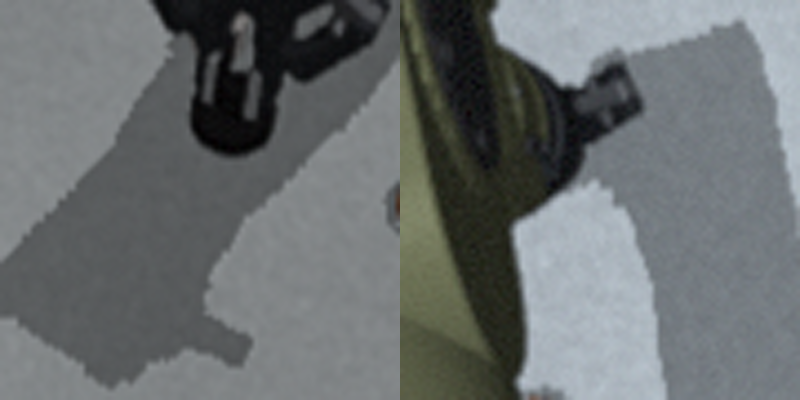

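The lid is held, at (233,120) in the left crop. I'll carry it to the jar.

```bash
python3 -m pendant '[[[-1,0.29,-0.48,0,0],[-1,0.58,-0.95,0,0],[-1,0.58,-0.95,0,0],[-1,0.58,-0.95,0,0],[-1,0.58,-0.95,0,0]]]'|sed -n 2,2p
python3 -m pendant '[[[-1,0.58,-0.95,0,0],[-1,0.58,-0.95,0,0],[-1,0.58,-0.95,0,0],[-1,0.58,-0.95,0,0],[-1,0.58,-0.95,0,0]]]'|sed -n 2,2p
python3 -m pendant '[[[-1,0.58,-0.95,0,0],[-1,0.58,-0.95,0,0],[-1,0.58,-0.95,0,0],[-1,0.35,-0.6,0,0],[-1,0,0,0,0]]]'|sed -n 2,2p
python3 need.py 0.5157 -0.4523 0.17
```

```text
eef_pos: [0.5687, -0.0476, 0.209]
eef_pos: [0.5394, -0.2683, 0.2026]
eef_pos: [0.5181, -0.4302, 0.1972]
t 50.4 tcp [ 0.5181 -0.4302  0.1972] yaw -156.45 tilt 3.14 w 0.0148 F [ 1.1  0.9 -0.5]
need rows xyz [ 0.313 -0.482  0.663] turn -26.076
j [-0.717  0.446  0.064  1.166  0.049 -1.128]
ty [-0.399  0.917 -0.   ] tz [ 0.05   0.022 -0.999]
```

```bash
python3 -m pendant '[[[-1,0.3,-0.48,0.2,0],[-1,0,0,0.2,0],[-1,0,0,0,0],[-1,0,0,0,0],[-1,0,0,0,0]]]'|sed -n 2,2p
python3 need.py 0.5157 -0.4523 0.142
python3 snap.py 19 150 10 373 173; python3 fit.py 19 .515 -.453 .155 .18 .025;python3 fit.py 19 .515 -.453 .122 .136 .04
```

```text
eef_pos: [0.5175, -0.4479, 0.1825]
t 50.9 tcp [ 0.5175 -0.4479  0.1825] yaw -156.14 tilt 3.23 w 0.0148 F [-0.4 -0.  -0.5]
need rows xyz [ 0.141 -0.082  1.007] turn -26.024
j [-0.738  0.473  0.073  1.147  0.051 -1.154]
ty [-0.404  0.915 -0.001] tz [ 0.052  0.022 -0.998]
top 83 mid [ 0.5207 -0.4443] ext [0.0353 0.0304] circ [ 0.5174 -0.4475] 0.0221 z med 0.1753
scene 68 mid [ 0.5178 -0.4462] ext [0.0415 0.0347] circ [ 0.5168 -0.448 ] 0.0221 z med 0.1759
top 23 mid [ 0.5139 -0.4412] ext [0.0263 0.0086] circ [ 0.5141 -0.4445] 0.0136 z med 0.1286
scene 61 mid [ 0.5152 -0.4514] ext [0.0309 0.0353] circ [ 0.5158 -0.4521] 0.0196 z med 0.1291
```

View pics/s19.png

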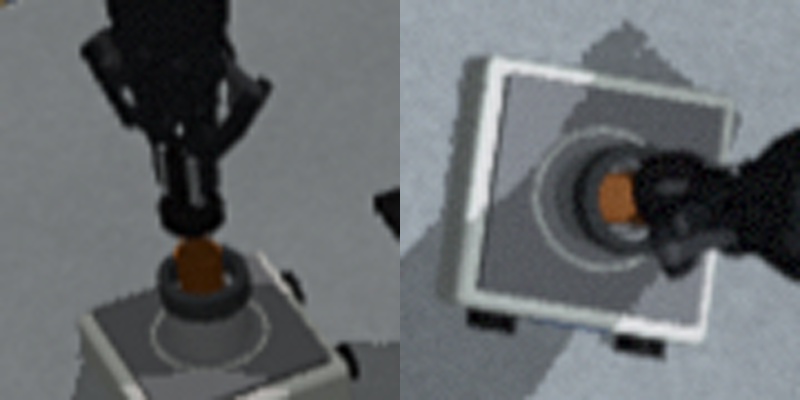

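The lid hangs over the jar, at (190,215) on the left. Circle fits put it 2 mm in x and 4 mm in y off the jar's axis. I'll correct that and lower it to just above the rim.

```bash
python3 -m pendant '[[[-1,0.06,-0.08,0.2,0],[-1,0.04,0,0.2,0],[-1,0.02,0,0.15,0],[-1,0,0,0,0],[-1,0,0,0,0]]]'|sed -n 2,2p
python3 -m pendant '[[[-1,0,0,0,0],[-1,0,0,0,0],[-1,0,0,0,0],[-1,0,0,0,0],[-1,0,0,0,0]]]'|sed -n 2,2p
python3 need.py 0.5155 -0.4523 0.142
python3 snap.py 20 150 10 373 173; python3 fit.py 20 .515 -.453 .143 .155 .025
```

```text
eef_pos: [0.5149, -0.4529, 0.1596]
eef_pos: [0.5152, -0.4531, 0.1602]
t 52.0 tcp [ 0.5152 -0.4531  0.1602] yaw -156.20 tilt 3.22 w 0.0144 F [-0.1  0.6 -1.1]
need rows xyz [0.01  0.016 0.454] turn -26.033
j [-0.746  0.488  0.044  1.103  0.051 -1.161]
ty [-0.403  0.915 -0.001] tz [ 0.052  0.022 -0.998]
top 97 mid [ 0.5189 -0.4475] ext [0.031 0.033] circ [ 0.5175 -0.4499] 0.0217 z med 0.1517
scene 84 mid [ 0.5167 -0.4501] ext [0.041  0.0413] circ [ 0.5159 -0.4516] 0.0232 z med 0.1522
```

View pics/s20.png

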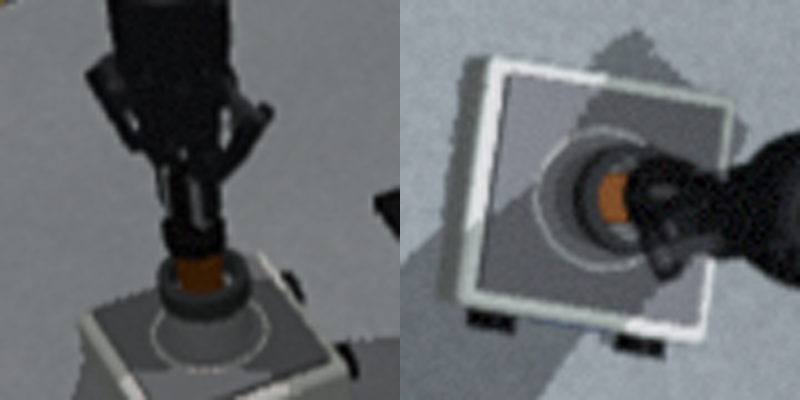

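It's aligned to about 1 mm against 4 mm of clearance. I'll lower it over the rim.

```bash
python3 -m pendant '[[[-1,0.01,0.01,0.15,0],[-1,0,0,0.1,0],[-1,0,0,0.05,0],[-1,0,0,0,0],[-1,0,0,0,0]]]'|sed -n 2,5p
python3 need.py 0.5155 -0.4523 0.142|head -2; python3 snap.py 21 150 10 373 173
```

```text
eef_pos: [0.5152, -0.4525, 0.1479]
orientation: [-0.206, 0.978, 0.005, 0.028]
contact_force: [0.3, 0.6, 0.2]
grip_width: 0.0147
t 52.6 tcp [ 0.5152 -0.4525  0.1479] yaw -156.20 tilt 3.21 w 0.0147 F [0.3 0.6 0.2]
need rows xyz [-0.001  0.003  0.149] turn -26.034
```

View pics/s21.png

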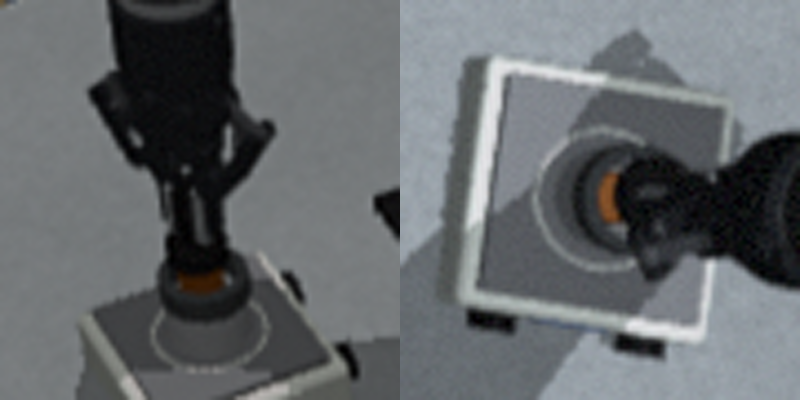

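The lid's skirt is passing round the rim, at (200,258) on the left, and there is no contact force. The last 6 mm will go in small steps.

```bash
python3 -m pendant '[[[-1,0,0,0.05,0],[-1,0,0,0.04,0],[-1,0,0,0.01,0],[-1,0,0,0,0],[-1,0,0,0,0]]]'|sed -n 2,5p
python3 -m pendant '[[[-1,0,0,0.02,0],[-1,0,0,0.02,0],[-1,0,0,0,0],[-1,0,0,0,0],[-1,0,0,0,0]]]'|sed -n 2,5p
```

```text
eef_pos: [0.5154, -0.4525, 0.144]
orientation: [-0.206, 0.978, 0.005, 0.028]
contact_force: [0.9, 0.2, -0.2]
grip_width: 0.0148
eef_pos: [0.5155, -0.4525, 0.1425]
orientation: [-0.206, 0.978, 0.005, 0.028]
contact_force: [-0.3, -0.1, -0.1]
grip_width: 0.0146
```

```bash
python3 -m pendant '[[[-1,0,0,0.02,0],[-1,0,0,0.01,0],[-1,0,0,0,0],[-1,0,0,0,0],[-1,0,0,0,0]]]'|sed -n 2,5p
```

```text
eef_pos: [0.5158, -0.4527, 0.142]
orientation: [-0.206, 0.978, 0.005, 0.028]
contact_force: [-0.6, 0.7, 4.7]
grip_width: 0.0144
```

It's seated at the expected height with 4.7 N upward. I'll release and go well clear.

```bash
python3 -m pendant '[[[1,0,0,0,0],[1,0,0,0,0],[1,0,0,0,0],[1,0,0,0,0],[1,0,0,0,0]]]' |sed -n 2,5p
python3 -m pendant '[[[1,0,0,-0.2,0],[1,0,0,-0.6,0],[1,0,0,-0.8,0],[1,0,0,-0.5,0],[1,0,0.3,0,0]]]' |sed -n 2,4p
python3 -m pendant '[[[1,0,0.8,0,0],[1,0,0.8,0,0],[1,0,0.8,0,0],[1,0,0.8,0,0],[1,0,0.5,0,0]]]' |sed -n 2,4p
python3 -m pendant '[[[1,0,0,0,0],[1,0,0,0,0],[1,0,0,0,0],[1,0,0,0,0],[1,0,0,0,0]]]' |sed -n 2,4p
python3 need.py
python3 snap.py 22 150 10 373 173; python3 fit.py 22 .515 -.453 .13 .142 .03; python3 fit.py 22 .515 -.453 .147 .175 .02;  python3 fit.py 22 .515 -.453 .105 .119 .045
python3 - <<'E'
import cv2,numpy as np
cv2.imwrite("pics/top22.png",cv2.resize(np.load("pics/top22.npz")["img"][:,:,::-1],(800,600)))
E
for a in "wide .433 .189 .055 .07 .035" "bottle .4525 .007 .045 .06 .03" "dish .665 .292 .01 .025 .04" "timer .768 .006 .012 .028 .045"; do set -- $a; echo $1; python3 fit.py 22 $2 $3 $4 $5 $6; done
```

```text
eef_pos: [0.5155, -0.4524, 0.141]
orientation: [-0.206, 0.978, 0.005, 0.027]
contact_force: [0.1, -0.4, 0.6]
grip_width: 0.0842
eef_pos: [0.5082, -0.4457, 0.2297]
orientation: [-0.206, 0.978, 0.002, 0.03]
contact_force: [0.3, -0.3, 0.6]
eef_pos: [0.4457, -0.3061, 0.2258]
orientation: [-0.206, 0.978, 0.005, 0.028]
contact_force: [0.6, -0.0, 0.6]
eef_pos: [0.4469, -0.3086, 0.2247]
orientation: [-0.206, 0.978, 0.005, 0.027]
contact_force: [-0.2, 0.1, 1.3]
t 56.2 tcp [ 0.4469 -0.3086  0.2247] yaw -156.24 tilt 3.21 w 0.0857 F [-0.2  0.1  1.3]
j [-0.634  0.184 -0.23   1.127  0.048 -1.048]
ty [-0.403  0.915 -0.001] tz [ 0.051  0.022 -0.998]
top 212 mid [ 0.5141 -0.4519] ext [0.0411 0.0425] circ [ 0.5142 -0.4518] 0.0233 z med 0.1346
scene 109 mid [ 0.5161 -0.4503] ext [0.0409 0.0436] circ [ 0.5173 -0.4521] 0.025 z med 0.1361
top 45 mid [ 0.5152 -0.4513] ext [0.0143 0.0144] circ [ 0.5139 -0.4512] 0.0076 z med 0.1562
scene 30 mid [ 0.5159 -0.4517] ext [0.0169 0.0172] circ [ 0.5156 -0.4518] 0.0101 z med 0.1554
top 207 mid [ 0.513  -0.4497] ext [0.0593 0.0589] circ [ 0.5125 -0.4515] 0.0328 z med 0.1132
scene 154 mid [ 0.5156 -0.4473] ext [0.0617 0.0584] circ [ 0.5164 -0.4503] 0.034 z med 0.1135
wide
top 62 mid [0.4332 0.1876] ext [0.0515 0.054 ] circ [0.4331 0.1881] 0.0281 z med 0.0588
scene 95 mid [0.4335 0.1889] ext [0.0545 0.0547] circ [0.4337 0.1892] 0.0293 z med 0.0588
bottle
top 87 mid [0.4516 0.007 ] ext [0.026  0.0239] circ [0.4514 0.0065] 0.0137 z med 0.0490
scene 70 mid [0.4527 0.0076] ext [0.0236 0.0254] circ [0.4527 0.0081] 0.0142 z med 0.0507
dish
top 303 mid [0.6644 0.2921] ext [0.052  0.0519] circ [0.6647 0.2926] 0.0276 z med 0.0135
scene 401 mid [0.6658 0.2935] ext [0.0527 0.0522] circ [0.6647 0.2933] 0.0286 z med 0.0150
timer
top 361 mid [0.7684 0.0057] ext [0.0556 0.0632] circ [0.7684 0.0058] 0.037 z med 0.0157
scene 387 mid [0.7696 0.007 ] ext [0.0549 0.0633] circ [0.7696 0.0067] 0.0375 z med 0.0173
```

View pics/s22.png

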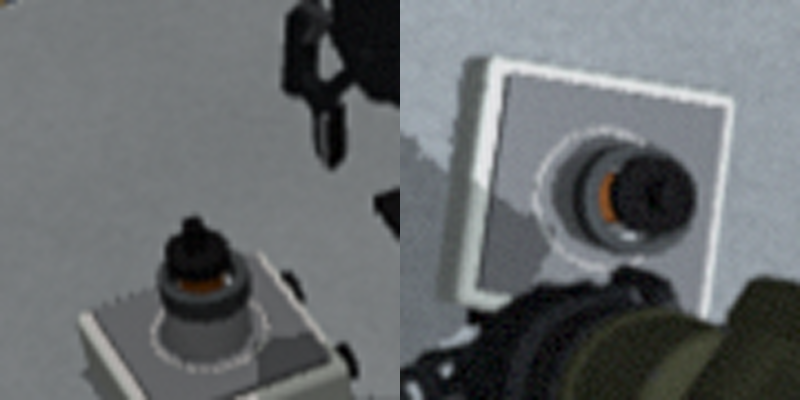

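View pics/top22.png

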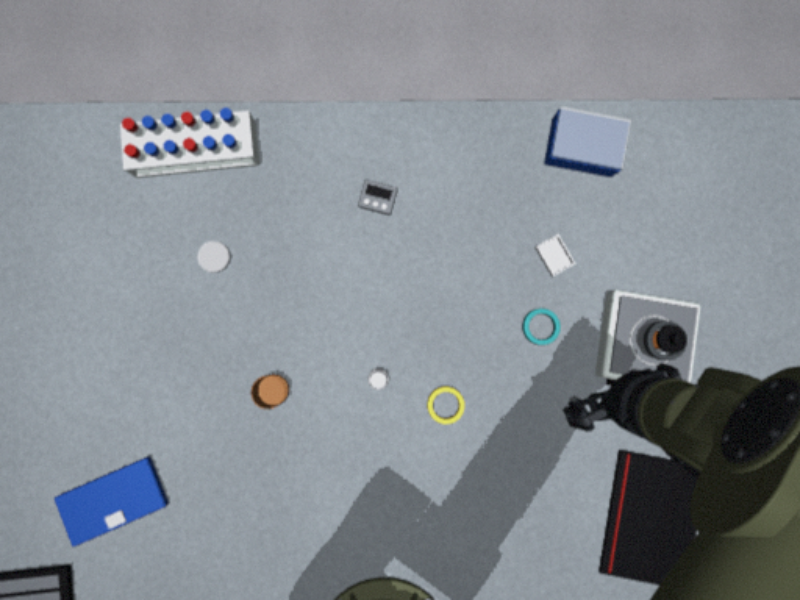

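The pictures show the full stack on the plate, upright, at (670,338) in the top view. The lid's knob is near (0.515, −0.4515). The disc top reads about 0.135 m and the knob top about 0.156 m, matching the expected 0.135 and 0.157. The other objects haven't moved and the arm is clear, so I'll hand in.

```bash
python3 -c "
from station import robot
print(robot.sign_off()); print(robot.sense()['t'])"
```

```text
the job is handed in; nothing more can be done
None
the job is handed in; nothing more can be done
```

I built the stack on the hotplate in the required order (block, slim jar, steel ring, lid) and handed it in at about 56 s. Sign-off gives no verdict.

**Last checks:**
- **Stack:** upright, with everything released and the arm clear. All four parts agree with the plate's middle to about 1–3 mm. The lid's disc and knob tops read 0.135 m and 0.156 m, against 0.135 m and 0.157 m expected.
- **Other objects:** the wide jar, bottle, timer and petri dish measured where they started, within about 1–2 mm. The turquoise and yellow rings look unmoved in the top picture.

**What went wrong or disagreed:**
- **Joint limit:** on the first trip toward the jar, joint 6 ran into its end stop. The tool lagged and tilted 11°. I took most of that out using the other end stop and did the rest with a harmless 3.2° tilt about the jaw axis. This cost about 11 s.
- **Cameras:** the two cameras disagree by 1–2.5 mm, and some fits were partly blocked by the arm or the stack, so the positions above carry that uncertainty.

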